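# Fish the dropped eye out of the gap with the retriever hook

### The arm

A 7-joint arm with a two-finger parallel gripper is mounted at the origin on the work surface. World frame = base frame: x ahead of the robot, y to its left, z up, the work surface at z = 0. Lengths are in m, angles in rad, forces in N, time in s.
With the tool pointing down it reaches from about 0.425 to 0.925 m from the base axis. Payload 6.8 kg.
Tool frame: the origin (TCP) lies on the mounting face of the last link; the fingertips stand 173 mm ahead of it and the grasp point (between the pads) lies 155 mm ahead of it; z points along the fingers, y is the line along which they close (so a half turn about z gives the same grasp; the last joint's range is limited). The gripper opens to 85 mm and grips with 20 to 120 N. Pads are 22 mm wide; open, the fingers measure 114 mm over their backs; the gripper's body (76 mm by 85 mm) begins 54 mm behind the grasp point. The pads swing forward as they close: fully open they stand 13 mm farther back than shut.
Start: joints at [1.238, 0.477, 0.022, 1.555, -0.011, 1.109, -0.083], TCP at [0.15, -0.658, 0.405] pointing down, gripper open.
Joint ranges: [-2.96, 2.96], [-0.34, 2.1], [-1.41, 1.46], [0.24, 2.44], [-1.37, 4.51], [0.17, 1.92], [-2.96, 2.96]. Speed limits (rad/s): [2.39, 2.39, 3.14, 3.14, 3.14, 3.14, 3.14].

### API

Orientations are given as a rotation vector (axis times angle).
In Python, from bench import r gives the robot as it stands.
- The arm moves only by the tool arm_command, never from a script. Its argument "plan" is a list of rows, each an object of numbers: "claw": the closure, from 0 (fully open) to 1 (shut); "tx", "ty", "tz": the shift along the tool's x, y, z in m; "ax", "ay", "az": the turn, a rotation vector about the tool's x, y, z in degrees. A call has exactly 10 rows; each row shifts and turns the commanded pose from where the row before left it, along the tool's axes as they then stand; what a row does not reach is not made up. A row lasts 1/12 s, in which the tool goes at most 41.7 mm and 7.16 degrees, less where a joint would pass 70% of its speed; a pose out of reach is approached as far as the arm can. A call is refused whole if a number of a shift passes 0.0417 or a number of a turn 7.16, either way. A call with a gripper value outside its range is refused whole. The fingers move at their own pace and stop on an object; "squeeze" is the grip in N (left out, the last holds). Time passes only in rows, so rows that do not move let the fingers close, or fill a call up. It gives the time, the measured TCP pose, the force, the opening and the grip force at its end, in the units of the state.
- r.get_obs(): the state, without advancing time (a new reading comes with each control period).
- r.grab_frame(name): name is "side" or "top"; returns the picture (480x640x3 uint8, red, green, blue); there is no depth.
- r.camera_model(name): a dict with "fx", "fy", "cx", "cy" (pixels), "position" and "orientation" of the camera in the world. Camera axes: x right, y up, looking along -z (the intrinsics and any distortion apply to the point x, -y, -z); pixel columns grow to the right and rows downward; lengths in m; the calibration is good to about 2 mm. A picture is of the moment at which its call begins. camera_model takes no time and is no camera call.
- r.hand_in(): hands the job in; it is judged then, once.
Trained networks look in the newest picture that a camera, given by its name, has taken for a name from the list of things; names that differ only in an ending like _2 or _b are one class to them, and where a whole thing is asked for, a point or a joint stands for the part that bears it (a point fixed in the world has none). Each returns a list of dicts, best first, with "confidence" (0 to 1); they miss things now and then, are a little off and sometimes report something else, mostly with a low value. They report only what shows in the picture. A call takes as long as a camera call. They do not tell look-alikes from the thing itself.
- r.boxes_of(target, camera): "location" ([x, y, z] in m, in the coordinates of the camera as it stood for that picture, good to about 4 mm: the middle of the surface that is visible of it).
- r.tip_of(target, camera): "location" ([x, y, z] in m, in the coordinates of the camera as it stood for that picture, good to about 4 mm: a listed point, or the origin of a listed thing).
The state is a dict: "clock": time; "joints": joint angles; "qvel": joint speeds; "tau": joint torques, N m; "tcp_pos": TCP position; "orientation": TCP orientation; "contact_force": force on the tool from outside, world axes, zero at the start; "moment": the same for the moment, N m; "grip_width": finger opening in m; "gripper_force": force on a finger pad.
Only numpy, scipy, OpenCV 4.12 (cv2) and the standard library are available. Lean on these libraries where they do the work, as an engineer would, in place of code of your own. Each camera call takes 0.05 s, during which the arm holds its last target. There are 200 camera calls.

### The job

A steel eye has dropped into the narrow gap between the two cases of the bench power supply: take the retriever from its stand, work its bent foot under the eye's bow and lift the eye out with it, without touching the eye with the gripper and without pressing hard (more than about 20 N) on the supply or the eye. Set the eye down gently in the grey tray, standing on its base, unhook it, and hang the retriever back in its stand. Leave everything else where it is.

Things in the scene. Friction and masses are not known exactly. Their poses are not given: they have to be found in the camera images.
- supply: Twin bench power supply, fixed: two grey cases on one base, 190 mm (x) by 258 mm (y), 100 mm high. Between them, centred, a narrow gap along its x: 48 mm wide, 180 mm long, open only at the top, closed by 5 mm end plates as high as the cases; gap floor 6 mm above the bench. A screwdriver and a roll of tape lie on the case tops. Origin: centre of the underside; z up.
- eye: The dropped part: steel eye, about 150 g, standing on the gap's floor, in the gap's -x half. Base plate 30 mm (x) by 40 mm (y) by 6 mm with a U-shaped bow of 6 mm round bar on its middle, 31 mm high over all. Its crossbar runs along y. Origin: centre of the underside; z up when it stands.
- eye_bow (a point): Centre of the opening under the eye's crossbar, 15.5 mm above the eye's underside. The opening is 19 mm high (6 to 25 mm above the underside), 24 mm wide (y) and goes through along x. Axes as the eye's.
- retriever: Retriever hook, loose, about 160 g, hanging upright in its stand. Origin: centre of its handle, a black block 30 mm (x) by 18 mm (y) by 50 mm high, gripped from above across the 18 mm. Under it a collar, 34 mm across, underside 31 mm below the origin; then a 9 mm tube, 70 mm long, and out of it, on the same axis, a 5 mm steel rod, bent at its foot to the retriever's -x.
- retriever_collar (a point): Centre of the collar's underside. The foot reaches 28.5 mm from the axis (to -x), end turned up: top of the end 13.5 mm, upper side of the foot 5 mm above the foot's underside. The rod is telescopic, and how far it is drawn out differs each time and is not measured: the foot's underside lies 115 to 151 mm below this point. Friction holds the length up to about 35 N.
- stand: Fixed stand: base plate 10 mm thick, and a post on its +x side that carries two level tines along its x, 14 mm apart, open to its -x. Tine tops 175 mm above the bench; the tines reach 26 mm to -x of the seat, the post's near face is 38 mm to +x of it. The retriever hangs by its collar on the tines, its foot pointing to the open side (-x). Origin on the bench below the seat.
- stand_seat (a point): Point between the tines, level with their tops, where the middle of the collar's underside belongs; the middle of the handle is then 31 mm above it. Axes as the stand's.
- tray: Fixed shallow grey plastic tray, open at the top, empty: 180 mm (x) by 130 mm (y) outside, 20 mm high, walls and floor 4 mm thick. Origin: centre of the underside, on the bench; z up.
- driver: Bystander, loose, to be left alone: screwdriver 120 mm long on a case top. Origin on it.
- tape: Bystander, loose, to be left alone: yellow roll of tape, 56 mm across and 18 mm high, on the other case top. Origin on it.
- spanner: Bystander, loose, to be left alone: spanner 150 mm long lying behind the supply. Origin on it.
- mug: Bystander, loose, to be left alone: white mug, 90 mm high. Origin on it.
- carton: Bystander, loose, to be left alone: cardboard box 90 x 130 x 70 mm. Origin on it.
- flux: Bystander, loose, to be left alone: jar 70 mm high. Origin on it.
- spool: Bystander, loose, to be left alone: small wire spool, 60 mm across and 38 mm high. Origin on it.
- block: Bystander, loose, to be left alone: orange plastic block 50 x 50 x 40 mm. Origin on it.
There are look-alikes about, which are no part of the job. Several things have the shape of the eye; the one meant has the colours described above.

How it is judged:
By the outcome, as a careful person would: the job done as asked, in the order asked, and still so for the second after the job is handed in, with the robot touching nothing.
It also fails if it takes over 70 s, if anything falls off the work surface, if the arm or the gripper's body presses on something with over 40 N, if the wrist force passes 120 N, or if a joint passes its speed limit or range.

## Working session

There is one attempt and no reset: what is moved stays moved. The work goes in short steps, Python scripts to look and compute and a tool call to move; the robot and the scene stay as the last step left them, time stands still between calls to the robot, and variables do not carry over. Pictures are saved under pics/ and viewed, at most 10 in all, crops included, and the job is handed in when it is done.

Besides the shell and the picture viewer there is one more tool, called by a JSON object that holds its "name" and its "arguments". arm_command: Moves the arm, as the interface text tells. Its arguments: {"type":"object","properties":{"plan":{"type":"array","items":{"type":"object","properties":{"claw":{"type":"number"},"tx":{"type":"number"},"ty":{"type":"number"},"tz":{"type":"number"},"ax":{"type":"number"},"ay":{"type":"number"},"az":{"type":"number"}}}},"squeeze":{"type":"number"}},"required":["plan"]}

```bash
mkdir -p pics; ls; python3 - <<'E'
from bench import r
import cv2
o=r.get_obs()
print({k:o[k] for k in('clock','tcp_pos','orientation','contact_force','grip_width')})
for n in('side','top'):
    im=r.grab_frame(n); cv2.imwrite(f'pics/{n}0.png',im[:,:,::-1]); print(n,r.camera_model(n))
E
```

```text
pics
{'clock': 0.0, 'tcp_pos': array([ 0.15039046, -0.65773412,  0.40372509]), 'orientation': array([-3.11996422e+00, -3.52164835e-01,  5.13938574e-04]), 'contact_force': array([-1.77784784,  0.33194196,  0.20786172]), 'grip_width': 0.08565388217860337}
side {'fx': 492.5552906113983, 'fy': 492.5552906113983, 'cx': 318.1387361667973, 'cy': 234.31429501410972, 'position': array([0.28750273, 0.80583957, 0.6298676 ]), 'orientation': array([ 0.23910728, -1.39840374, -2.43583184])}
top {'fx': 459.1961038562365, 'fy': 459.1961038562365, 'cx': 319.4270174365371, 'cy': 236.58253725062374, 'position': array([0.48597017, 0.06202399, 1.04148584]), 'orientation': array([ 0.07455107, -0.10984993, -1.58671314])}
```

View pics/side0.png

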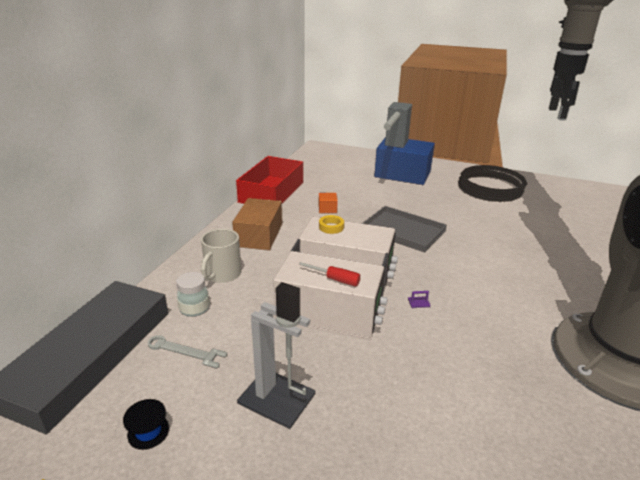

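View pics/top0.png

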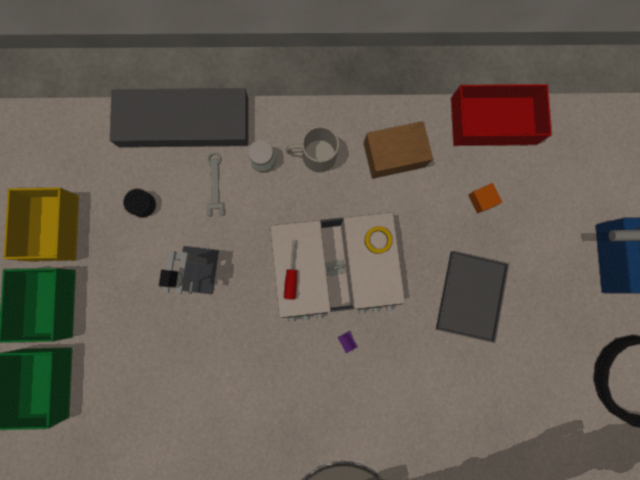

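```bash
cat > h.py <<'E'
from bench import r
import numpy as np, cv2
from scipy.spatial.transform import Rotation as R
def cam(n):
    m=r.camera_model(n); return m,R.from_rotvec(m['orientation']).as_matrix(),np.array(m['position'])
def w(n,p):
    m,Q,t=cam(n); return Q@np.array(p)+t
def px(n,P):
    m,Q,t=cam(n); c=(np.atleast_2d(P)-t)@Q
    return np.c_[m['cx']+m['fx']*c[:,0]/-c[:,2], m['cy']+m['fy']*-c[:,1]/-c[:,2]]
def ray(n,u,z):
    "world point at height z seen at pixel u"
    m,Q,t=cam(n); d=Q@np.array([(u[0]-m['cx'])/m['fx'],-(u[1]-m['cy'])/m['fy'],-1]); return t+d*(z-t[2])/d[2]
E
python3 - <<'E'
from h import *
np.set_printoptions(precision=4,suppress=True)
for c in('top','side'):
  for n in('supply','eye','eye_bow','retriever','retriever_collar','stand','stand_seat','tray'):
    print(c,n,[(w(c,d['location']),round(d['confidence'],2)) for d in r.tip_of(n,c)[:4]])
E
```

```text
top supply [(array([ 0.5418,  0.0057, -0.0005]), 0.73)]
top eye [(array([ 0.3733, -0.0179,  0.0009]), 0.83), (array([0.5368, 0.0057, 0.003 ]), 0.62)]
top eye_bow [(array([0.5361, 0.0028, 0.0263]), 0.74), (array([ 0.3708, -0.0227,  0.0122]), 0.72), (array([0.5333, 0.0971, 0.0987]), 0.31)]
top retriever [(array([0.514 , 0.3169, 0.2042]), 0.69), (array([0.5104, 0.316 , 0.1781]), 0.67)]
top retriever_collar [(array([0.5079, 0.3175, 0.1782]), 0.71)]
top stand [(array([0.5108, 0.3144, 0.0012]), 0.84)]
top stand_seat [(array([0.5117, 0.3164, 0.1756]), 0.92)]
top tray [(array([0.5122, 0.3161, 0.0042]), 0.43)]
side supply [(array([ 0.5371,  0.006 , -0.0009]), 0.56)]
side eye [(array([ 0.3768, -0.0203,  0.001 ]), 0.73)]
side eye_bow [(array([ 0.3743, -0.0184,  0.0178]), 0.62)]
side retriever [(array([0.5116, 0.315 , 0.207 ]), 0.82)]
side retriever_collar [(array([0.5121, 0.3184, 0.1762]), 0.96)]
side stand [(array([ 0.5126,  0.3164, -0.0037]), 0.96), (array([0.5268, 0.0988, 0.0974]), 0.19)]
side stand_seat [(array([0.5143, 0.3188, 0.174 ]), 0.82)]
side tray [(array([ 0.5379,  0.0059, -0.0015]), 0.68), (array([ 0.4696, -0.3025, -0.0016]), 0.56), (array([0.5153, 0.3183, 0.1776]), 0.38)]
```

The side view shows the retriever hanging at (290,300), foot near (300,390) pointing right. In the top view the supply spans (272..403, 214..318) with the steel eye in its gap at (337,268), the stand base is at (200,270), and the tray is at (472,297). The purple eye at (347,342) is a look-alike.

```bash
python3 - <<'E'
import cv2,numpy as np
t=cv2.imread('pics/top0.png');s=cv2.imread('pics/side0.png')
f=lambda i,x,y,w,h,k:cv2.resize(i[y:y+h,x:x+w],None,fx=k,fy=k,interpolation=cv2.INTER_CUBIC)
a=f(t,265,208,145,116,4)      #580x464
b=f(s,232,270,90,160,2.2)
c=np.zeros((600,800,3),np.uint8)
c[:464,:580]=a; 
b=f(s,236,276,88,152,2.5); c[:380,580:800]=b
d=f(t,155,240,66,60,3); c[400:580,590:788]=d
cv2.imwrite('pics/crop1.png',c)
E
```

```text
(no output)
```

View pics/crop1.png

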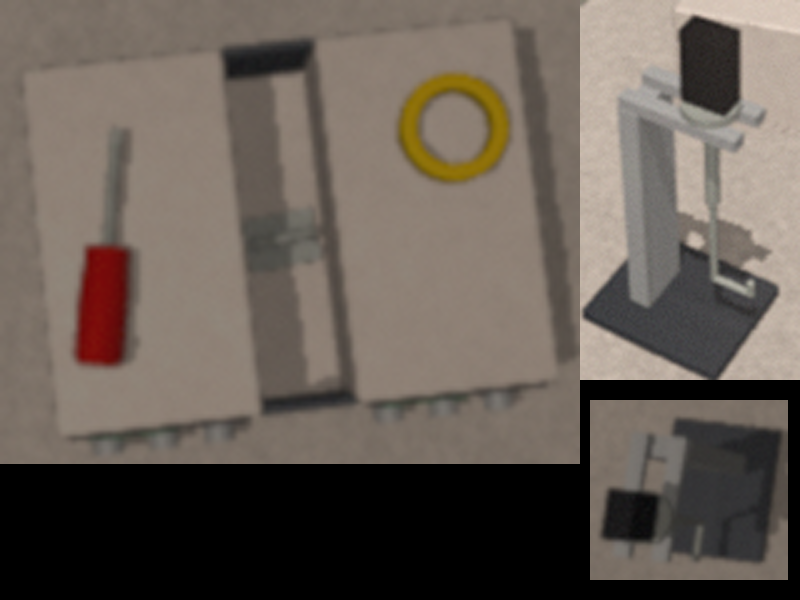

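```bash
python3 - <<'E'
from h import *
from scipy.optimize import least_squares
np.set_printoptions(precision=4,suppress=True)
T=lambda u:(u[0]/4+265,u[1]/4+208)
def fit(c,loc,pix,x0):
    loc=np.array(loc,float)
    def f(p,full=False):
        q=np.c_[p[0]+loc[:,0]*np.cos(p[2])-loc[:,1]*np.sin(p[2]),p[1]+loc[:,0]*np.sin(p[2])+loc[:,1]*np.cos(p[2]),loc[:,2]]
        return (px(c,q)-np.array(pix)).ravel()
    s=least_squares(f,x0); print(s.x,np.degrees(s.x[2]),s.fun.round(1)); return s.x
a,b=.095,.129
S=fit('top',[(a,b,.1),(a,-b,.1),(-a,-b,.1),(-a,b,.1)],[T(u) for u in((25,73),(512,22),(555,380),(62,436))],(.54,0,0))
fit('top',[(.09,.065,.02),(.09,-.065,.02),(-.09,-.065,.02),(-.09,.065,.02)],[(452,252),(508,262),(494,341),(437,328)],(.48,-.3,0))
for u in((245,215),(322,207),(322,262),(247,272)): print('base',ray('top',T(u),.012))
p0,p1=ray('top',T((278,240)),.034),ray('top',T((320,236)),.034)
print('bar',p0,p1)
q=(p0+p1)/2-np.r_[S[:2],0]; cs,sn=np.cos(S[2]),np.sin(S[2]); print('in supply',q[0]*cs+q[1]*sn,-q[0]*sn+q[1]*cs)
print('stand top corners');D=lambda u:((u[0]-590)/3+155,(u[1]-400)/3+240)
for u in((677,418),(780,430),(765,562),(672,552)): print(ray('top',D(u),.01))
E=lambda u:((u[0]-580)/2.5+236,u[1]/2.5+276)
print('side'); 
for u in((583,312),(680,245),(778,290),(715,377)): print(ray('side',E(u),.01))
print('tine ends', ray('side',E((743,132)),.175),ray('side',E((623,95)),.175), 'far end',ray('side',E((763,112)),.175))
h=ray('top',D((630,515)),.231); print('handle',h)
for u in((683,25),(740,28),(692,18)): print('hs',ray('side',E(u),.231))
print('foot rod bottom',E((713,276)),'foot end',E((752,293)))
E
```

```text
[0.5386 0.0041 0.0893] 5.118219115370629 [-1.  -0.9  0.6 -1.1  1.7  0.9 -1.3  1. ]
[ 0.4689 -0.3005 -0.2365] -13.547881849593361 [-0.4 -2.4  0.2  0.1  0.5  1.  -0.3  1.2]
base [0.5498 0.0235 0.012 ]
base [ 0.5535 -0.0198  0.012 ]
base [ 0.5227 -0.019   0.012 ]
base [0.5179 0.0231 0.012 ]
bar [0.5344 0.0065 0.034 ] [ 0.5362 -0.0166  0.034 ]
in supply -0.004148391369650372 -0.00880917293000761
stand top corners
[0.591  0.3419 0.01  ]
[0.5806 0.2652 0.01  ]
[0.4828 0.2756 0.01  ]
[0.4915 0.344  0.01  ]
side
[0.5886 0.3478 0.01  ]
[0.5558 0.2744 0.01  ]
[0.481  0.2861 0.01  ]
[0.492  0.3618 0.01  ]
tine ends [0.4874 0.3281 0.175 ] [0.5629 0.3245 0.175 ] far end [0.4834 0.3085 0.175 ]
handle [0.5122 0.3082 0.231 ]
hs [0.526  0.3194 0.231 ]
hs [0.4963 0.3103 0.231 ]
hs [0.5242 0.3117 0.231 ]
foot rod bottom (289.2, 386.4) foot end (304.8, 393.2)
```

{"name": "arm_command", "arguments": {"plan": [{"az": 6.6, "tz": -0.01}, {"az": 6.6, "tz": -0.01}, {"az": 6.6, "tz": -0.008}, {"tx": 0.024, "ty": -0.0315}, {"tx": 0.024, "ty": -0.0315}, {"tx": 0.024, "ty": -0.0315}, {"tx": 0.024, "ty": -0.0315}, {"tx": 0.024, "ty": -0.0315}, {"tx": 0.024, "ty": -0.0315}, {"tx": 0.024, "ty": -0.0315}]}}

```text
invalid input at $.plan[0]: expected keys claw, tx, ty, tz, ax, ay, az
```

```bash
cat >> h.py <<'E'
np.set_printoptions(precision=4,suppress=True)
def st():
    o=r.get_obs(); Q=R.from_rotvec(o['orientation']).as_matrix()
    print('t',round(o['clock'],2),'tcp',o['tcp_pos'],'yaw',round(np.degrees(np.arctan2(Q[1,0],Q[0,0])),2),'down',Q[:,2],'F',o['contact_force'].round(1),'w',round(o['grip_width'],4),'g',o['gripper_force']); return o,Q
def to(P):
    o,Q=st(); print('tool shift',Q.T@(np.array(P)-o['tcp_pos']))
E
python3 - <<'E'
from h import *
to((.512,.317,.43)); print(r.get_obs()['joints'])
E
```

```text
t 0.9 tcp [ 0.1505 -0.658   0.4047] yaw 12.88 down [ 0.     -0.0001 -1.    ] F [ 0.6 -0.8  0.2] w 0.0853 g 0.0
tool shift [ 0.5698 -0.8699 -0.0253]
[ 1.2379  0.477   0.0224  1.5554 -0.0115  1.1093 -0.0831]
```

All keys are needed in every row.

{"name": "arm_command", "arguments": {"plan": [{"claw": 0, "tx": 0, "ty": 0, "tz": -0.01, "ax": 0, "ay": 0, "az": 6.6}, {"claw": 0, "tx": 0, "ty": 0, "tz": -0.01, "ax": 0, "ay": 0, "az": 6.6}, {"claw": 0, "tx": 0, "ty": 0, "tz": -0.008, "ax": 0, "ay": 0, "az": 6.6}, {"claw": 0, "tx": 0.024, "ty": -0.0315, "tz": 0, "ax": 0, "ay": 0, "az": 0}, {"claw": 0, "tx": 0.024, "ty": -0.0315, "tz": 0, "ax": 0, "ay": 0, "az": 0}, {"claw": 0, "tx": 0.024, "ty": -0.0315, "tz": 0, "ax": 0, "ay": 0, "az": 0}, {"claw": 0, "tx": 0.024, "ty": -0.0315, "tz": 0, "ax": 0, "ay": 0, "az": 0}, {"claw": 0, "tx": 0.024, "ty": -0.0315, "tz": 0, "ax": 0, "ay": 0, "az": 0}, {"claw": 0, "tx": 0.024, "ty": -0.0315, "tz": 0, "ax": 0, "ay": 0, "az": 0}, {"claw": 0, "tx": 0.024, "ty": -0.0315, "tz": 0, "ax": 0, "ay": 0, "az": 0}]}}

```text
clock: 1.73
tcp_pos: [0.3448, -0.4578, 0.433]
orientation: [3.135, -0.19, 0.001]
contact_force: [1.3, 0.1, -0.3]
grip_width: 0.0853
gripper_force: 0.0
```

```bash
python3 - <<'E'
from h import *
to((.512,.317,.43)); print(r.get_obs()['joints'])
E
```

```text
t 1.73 tcp [ 0.3448 -0.4578  0.433 ] yaw -6.93 down [ 0.0004 -0.0005 -1.    ] F [ 1.3  0.1 -0.3] w 0.0853 g 0.0
tool shift [ 0.0725 -0.7893  0.0027]
[ 0.8223  0.2841 -0.0073  1.7722  0.0024  1.0847 -0.8775]
```

{"name": "arm_command", "arguments": {"plan": [{"claw": 0, "tx": 0.018, "ty": -0.037, "tz": 0, "ax": 0, "ay": 0, "az": 0}, {"claw": 0, "tx": 0.018, "ty": -0.037, "tz": 0, "ax": 0, "ay": 0, "az": 0}, {"claw": 0, "tx": 0.018, "ty": -0.037, "tz": 0, "ax": 0, "ay": 0, "az": 0}, {"claw": 0, "tx": 0.018, "ty": -0.037, "tz": 0, "ax": 0, "ay": 0, "az": 0}, {"claw": 0, "tx": 0, "ty": -0.04, "tz": 0, "ax": 0, "ay": 0, "az": 0}, {"claw": 0, "tx": 0, "ty": -0.04, "tz": 0, "ax": 0, "ay": 0, "az": 0}, {"claw": 0, "tx": 0, "ty": -0.04, "tz": 0, "ax": 0, "ay": 0, "az": 0}, {"claw": 0, "tx": 0, "ty": -0.04, "tz": 0, "ax": 0, "ay": 0, "az": 0}, {"claw": 0, "tx": 0, "ty": -0.04, "tz": 0, "ax": 0, "ay": 0, "az": 0}, {"claw": 0, "tx": 0, "ty": -0.04, "tz": 0, "ax": 0, "ay": 0, "az": 0}]}}

```text
clock: 2.57
tcp_pos: [0.4618, -0.081, 0.4331]
orientation: [3.135, -0.19, 0.001]
contact_force: [0.6, 0.2, -0.6]
grip_width: 0.0852
gripper_force: 0.0
```

{"name": "arm_command", "arguments": {"plan": [{"claw": 0, "tx": 0, "ty": -0.04, "tz": 0, "ax": 0, "ay": 0, "az": 0}, {"claw": 0, "tx": 0, "ty": -0.04, "tz": 0, "ax": 0, "ay": 0, "az": 0}, {"claw": 0, "tx": 0, "ty": -0.04, "tz": 0, "ax": 0, "ay": 0, "az": 0}, {"claw": 0, "tx": 0, "ty": -0.04, "tz": 0, "ax": 0, "ay": 0, "az": 0}, {"claw": 0, "tx": 0, "ty": -0.04, "tz": 0, "ax": 0, "ay": 0, "az": 0}, {"claw": 0, "tx": 0, "ty": -0.04, "tz": 0, "ax": 0, "ay": 0, "az": 0}, {"claw": 0, "tx": 0, "ty": -0.04, "tz": 0, "ax": 0, "ay": 0, "az": 0}, {"claw": 0, "tx": 0, "ty": -0.04, "tz": 0, "ax": 0, "ay": 0, "az": 0}, {"claw": 0, "tx": 0, "ty": -0.03, "tz": 0, "ax": 0, "ay": 0, "az": 0}, {"claw": 0, "tx": 0, "ty": -0.02, "tz": 0, "ax": 0, "ay": 0, "az": 0}]}}

```text
clock: 3.4
tcp_pos: [0.506, 0.2882, 0.4329]
orientation: [-3.134, 0.184, 0.0]
contact_force: [-0.6, -0.1, -0.7]
grip_width: 0.0855
gripper_force: 0.0
```

```bash
python3 - <<'E'
from h import *
to((.512,.317,.361)); print(r.get_obs()['joints'])
s=r.grab_frame('side')
cv2.imwrite('pics/s1.png',cv2.resize(s[150:430,210:390,::-1],None,fx=2.1,fy=2.1,interpolation=cv2.INTER_CUBIC))
for k in range(3):
  for n in('retriever','retriever_collar','stand_seat'): print(n,[(w('side',d['location']),round(d['confidence'],2)) for d in r.tip_of(n,'side')[:1]])
E
```

```text
t 3.4 tcp [0.506  0.2882 0.4329] yaw -6.72 down [ 0.0001  0.002  -1.    ] F [-0.6 -0.1 -0.7] w 0.0855 g 0.0
tool shift [ 0.0026 -0.0291  0.072 ]
[-0.228   0.343  -0.5013  1.7242  0.179   1.1188 -2.4713]
retriever [(array([0.5125, 0.3161, 0.205 ]), 0.86)]
retriever_collar [(array([0.5135, 0.3201, 0.1744]), 0.94)]
stand_seat [(array([0.5125, 0.318 , 0.1702]), 0.58)]
retriever [(array([0.5125, 0.3161, 0.205 ]), 0.86)]
retriever_collar [(array([0.5135, 0.3201, 0.1744]), 0.94)]
stand_seat [(array([0.5125, 0.318 , 0.1702]), 0.58)]
retriever [(array([0.5125, 0.3161, 0.205 ]), 0.86)]
retriever_collar [(array([0.5135, 0.3201, 0.1744]), 0.94)]
stand_seat [(array([0.5125, 0.318 , 0.1702]), 0.58)]
```

View pics/s1.png

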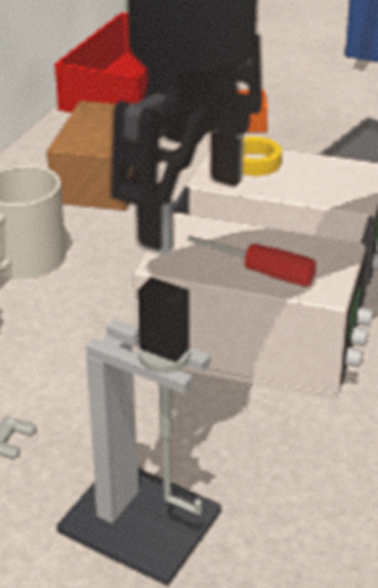

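The side crop shows the open gripper above the handle (163,320), about 30 mm short in y. The retriever hangs straight, with its foot at (185,500).

{"name": "arm_command", "arguments": {"plan": [{"claw": 0, "tx": 0.003, "ty": -0.015, "tz": 0, "ax": 0, "ay": 0, "az": 0}, {"claw": 0, "tx": 0, "ty": -0.014, "tz": 0, "ax": 0, "ay": 0, "az": 0}, {"claw": 0, "tx": 0, "ty": 0, "tz": 0, "ax": 0, "ay": 0, "az": 0}, {"claw": 0, "tx": 0, "ty": 0, "tz": 0.012, "ax": 0, "ay": 0, "az": 0}, {"claw": 0, "tx": 0, "ty": 0, "tz": 0.012, "ax": 0, "ay": 0, "az": 0}, {"claw": 0, "tx": 0, "ty": 0, "tz": 0.012, "ax": 0, "ay": 0, "az": 0}, {"claw": 0, "tx": 0, "ty": 0, "tz": 0.012, "ax": 0, "ay": 0, "az": 0}, {"claw": 0, "tx": 0, "ty": 0, "tz": 0.012, "ax": 0, "ay": 0, "az": 0}, {"claw": 0, "tx": 0, "ty": 0, "tz": 0.012, "ax": 0, "ay": 0, "az": 0}, {"claw": 0, "tx": 0, "ty": 0, "tz": 0, "ax": 0, "ay": 0, "az": 0}]}}

```text
clock: 4.73
tcp_pos: [0.5125, 0.3119, 0.3573]
orientation: [3.133, -0.19, -0.006]
contact_force: [0.3, -0.4, -0.6]
grip_width: 0.0854
gripper_force: 0.0
```

```bash
python3 - <<'E'
from h import *
to((.512,.317,.361))
s=r.grab_frame('side');t=r.grab_frame('top')
a=cv2.resize(s[230:430,210:350,::-1],None,fx=2.8,fy=2.8,interpolation=cv2.INTER_CUBIC)
cv2.imwrite('pics/s2.png',a)
E
```

```text
t 4.73 tcp [0.5125 0.3119 0.3573] yaw -6.93 down [-0.0041 -0.0028 -1.    ] F [ 0.3 -0.4 -0.6] w 0.0854 g 0.0
tool shift [-0.0011 -0.005  -0.0037]
```

View pics/s2.png

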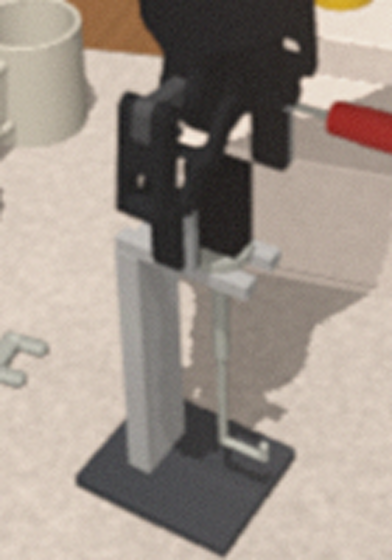

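The gripper straddles the handle at (225,205) but sits about 5 mm short in y and 4 mm low. I'll correct that and close.

{"name": "arm_command", "arguments": {"plan": [{"claw": 0, "tx": 0, "ty": -0.005, "tz": -0.004, "ax": 0, "ay": 0, "az": 0}, {"claw": 0, "tx": 0, "ty": 0, "tz": 0, "ax": 0, "ay": 0, "az": 0}, {"claw": 0.4, "tx": 0, "ty": 0, "tz": 0, "ax": 0, "ay": 0, "az": 0}, {"claw": 0.5, "tx": 0, "ty": 0, "tz": 0, "ax": 0, "ay": 0, "az": 0}, {"claw": 0.55, "tx": 0, "ty": 0, "tz": 0, "ax": 0, "ay": 0, "az": 0}, {"claw": 0.6, "tx": 0, "ty": 0, "tz": 0, "ax": 0, "ay": 0, "az": 0}, {"claw": 0.65, "tx": 0, "ty": 0, "tz": 0, "ax": 0, "ay": 0, "az": 0}, {"claw": 0.65, "tx": 0, "ty": 0, "tz": 0, "ax": 0, "ay": 0, "az": 0}, {"claw": 0.65, "tx": 0, "ty": 0, "tz": 0, "ax": 0, "ay": 0, "az": 0}, {"claw": 0.65, "tx": 0, "ty": 0, "tz": 0, "ax": 0, "ay": 0, "az": 0}], "squeeze": 30}}

```text
clock: 5.67
tcp_pos: [0.5137, 0.3178, 0.3647]
orientation: [3.136, -0.19, -0.0]
contact_force: [0.3, 0.3, 0.5]
grip_width: 0.0296
gripper_force: 0.0
```

```bash
python3 - <<'E'
from h import *
to((.512,.317,.361))
E
```

```text
t 5.67 tcp [0.5137 0.3178 0.3647] yaw -6.92 down [-0. -0. -1.] F [0.3 0.3 0.5] w 0.0296 g 0.0
tool shift [-0.0016  0.001   0.0037]
```

{"name": "arm_command", "arguments": {"plan": [{"claw": 0.65, "tx": -0.0015, "ty": 0.001, "tz": 0.004, "ax": 0, "ay": 0, "az": 0}, {"claw": 0.65, "tx": 0, "ty": 0, "tz": 0, "ax": 0, "ay": 0, "az": 0}, {"claw": 0.7, "tx": 0, "ty": 0, "tz": 0, "ax": 0, "ay": 0, "az": 0}, {"claw": 0.75, "tx": 0, "ty": 0, "tz": 0, "ax": 0, "ay": 0, "az": 0}, {"claw": 0.78, "tx": 0, "ty": 0, "tz": 0, "ax": 0, "ay": 0, "az": 0}, {"claw": 0.8, "tx": 0, "ty": 0, "tz": 0, "ax": 0, "ay": 0, "az": 0}, {"claw": 0.85, "tx": 0, "ty": 0, "tz": 0, "ax": 0, "ay": 0, "az": 0}, {"claw": 1, "tx": 0, "ty": 0, "tz": 0, "ax": 0, "ay": 0, "az": 0}, {"claw": 1, "tx": 0, "ty": 0, "tz": 0, "ax": 0, "ay": 0, "az": 0}, {"claw": 1, "tx": 0, "ty": 0, "tz": 0, "ax": 0, "ay": 0, "az": 0}], "squeeze": 60}}

```text
clock: 6.5
tcp_pos: [0.5122, 0.3169, 0.3608]
orientation: [3.136, -0.19, 0.0]
contact_force: [-0.3, -1.3, 2.0]
grip_width: 0.0172
gripper_force: 58.5
```

```bash
python3 - <<'E'
from h import *
to((.512,.317,.361))
# rod foot height from first side picture: pixel of foot underside below axis
s=cv2.imread('pics/side0.png')
for z in (.02,.03,.04,.05,.06): print(z,px('side',[(.512,.317,z),(.512-.026*.993,.317+.026*.121,z)]).round(1).tolist())
E
```

```text
t 6.5 tcp [0.5122 0.3169 0.3608] yaw -6.93 down [ 0.0002 -0.0002 -1.    ] F [-0.3 -1.3  2. ] w 0.0172 g 58.48268687725067
tool shift [-0.0002 -0.0001 -0.0002]
0.02 [[289.7, 396.2], [304.2, 402.5]]
0.03 [[289.6, 391.7], [304.2, 398.0]]
0.04 [[289.5, 387.2], [304.2, 393.5]]
0.05 [[289.4, 382.6], [304.2, 388.9]]
0.06 [[289.3, 377.9], [304.2, 384.2]]
```

{"name": "arm_command", "arguments": {"plan": [{"claw": 1, "tx": 0, "ty": 0, "tz": -0.004, "ax": 0, "ay": 0, "az": 0}, {"claw": 1, "tx": 0, "ty": 0, "tz": -0.004, "ax": 0, "ay": 0, "az": 0}, {"claw": 1, "tx": 0, "ty": 0, "tz": 0, "ax": 0, "ay": 0, "az": 0}, {"claw": 1, "tx": -0.008, "ty": 0, "tz": 0, "ax": 0, "ay": 0, "az": 0}, {"claw": 1, "tx": -0.01, "ty": 0, "tz": 0, "ax": 0, "ay": 0, "az": 0}, {"claw": 1, "tx": -0.01, "ty": 0, "tz": 0, "ax": 0, "ay": 0, "az": 0}, {"claw": 1, "tx": -0.01, "ty": 0, "tz": 0, "ax": 0, "ay": 0, "az": 0}, {"claw": 1, "tx": -0.01, "ty": 0, "tz": 0, "ax": 0, "ay": 0, "az": 0}, {"claw": 1, "tx": -0.012, "ty": 0, "tz": 0, "ax": 0, "ay": 0, "az": 0}, {"claw": 1, "tx": 0, "ty": 0, "tz": 0, "ax": 0, "ay": 0, "az": 0}]}}

```text
clock: 7.33
tcp_pos: [0.4496, 0.3251, 0.3688]
orientation: [3.136, -0.185, -0.002]
contact_force: [-0.5, 0.1, -2.0]
grip_width: 0.0176
gripper_force: 58.5
```

```bash
python3 - <<'E'
from h import *
to((.452,.32,.465))
for i in range(3):
  t=r.grab_frame('top')
  for n in('eye_bow','eye'): print([(w('top',d['location']),round(d['confidence'],2)) for d in r.tip_of(n,'top')[:3]])
s=r.grab_frame('side')
a=cv2.resize(s[250:430,230:350,::-1],None,fx=3.3,fy=3.3,interpolation=cv2.INTER_CUBIC)
b=cv2.resize(t[240:300,315:365,::-1],None,fx=8,fy=8,interpolation=cv2.INTER_CUBIC)
c=np.zeros((600,800,3),np.uint8); c[:594,:396]=a; c[:480,400:800]=b
cv2.imwrite('pics/s3.png',c)
E
```

```text
t 7.33 tcp [0.4496 0.3251 0.3688] yaw -6.74 down [-0.0012 -0.0003 -1.    ] F [-0.5  0.1 -2. ] w 0.0176 g 58.48846614360809
tool shift [ 0.0029  0.0049 -0.0962]
[(array([ 0.3718, -0.0225,  0.0125]), 0.69), (array([0.6932, 0.4386, 0.0032]), 0.61), (array([0.5391, 0.0053, 0.0239]), 0.55)]
[(array([0.5361, 0.0074, 0.0024]), 0.8), (array([ 0.3724, -0.0184,  0.0033]), 0.65)]
[(array([ 0.371 , -0.0205,  0.0145]), 0.68), (array([0.5386, 0.0061, 0.0261]), 0.51), (array([0.6916, 0.4363, 0.0007]), 0.51)]
[(array([0.5392, 0.0018, 0.0057]), 0.71), (array([0.7351, 0.274 , 0.0017]), 0.71), (array([ 0.3723, -0.014 , -0.0007]), 0.53)]
[(array([0.5388, 0.004 , 0.0241]), 0.7), (array([ 0.3759, -0.0211,  0.0149]), 0.7), (array([0.5124, 0.3143, 0.175 ]), 0.4)]
[(array([0.5397, 0.0069, 0.0021]), 0.78), (array([0.5123, 0.3141, 0.1758]), 0.67), (array([ 0.3747, -0.0169,  0.0024]), 0.51)]
```

View pics/s3.png

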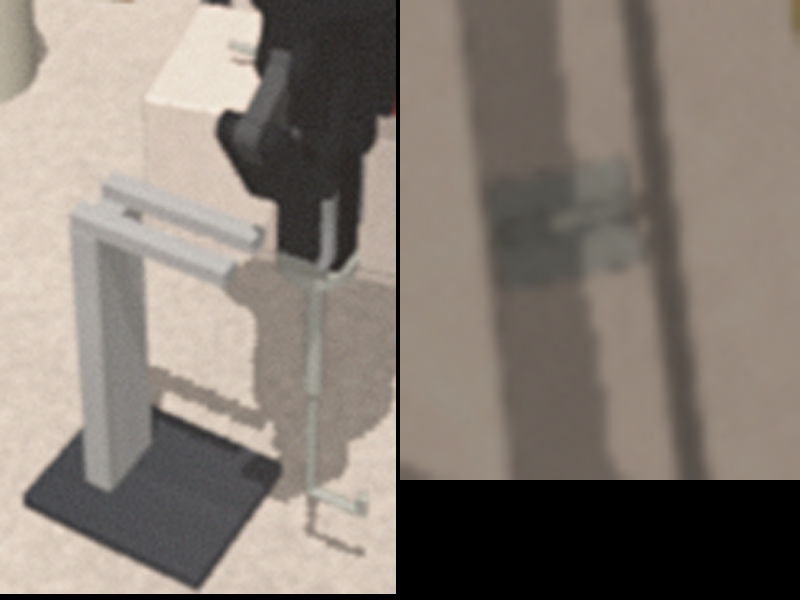

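The retriever is clear of the tines with its foot at (310,495)–(362,510) in the crop. In the right crop the eye's base sits at (488–642,157–287), roughly centred in the gap.

```bash
python3 - <<'E'
from h import *
o,Q=st()
A=o['tcp_pos']
for L in(.31,.315,.32,.325,.33): print(L,px('side',[A+L*Q[:,2],A+L*Q[:,2]-.026*Q[:,0]]).round(1).tolist())
print('seen',(230+310/3.3,250+497/3.3),(230+362/3.3,250+514/3.3))
C=lambda u:((u[0]-400)/8+315,u[1]/8+240)
for u in((488,182),(625,157),(642,265),(498,287)): print('base',ray('top',C(u),.012))
print('floor edge',ray('top',C((646,215)),.006))
s,t=r.grab_frame('side'),r.grab_frame('top')
for c in('side','top'):
  for n in('retriever_collar','retriever'): print(c,n,[(w(c,d['location']),round(d['confidence'],2)) for d in r.tip_of(n,c)[:1]])
print('tcp-', A+.155*Q[:,2], A+.186*Q[:,2])
E
```

```text
t 7.83 tcp [0.4528 0.3241 0.3686] yaw -6.95 down [-0.0001 -0.     -1.    ] F [ 0.9 -0.5 -1.9] w 0.0175 g 58.48843216896057
0.31 [[324.1, 393.2], [339.9, 399.8]]
0.315 [[324.0, 395.5], [339.8, 402.2]]
0.32 [[323.9, 397.9], [339.7, 404.6]]
0.325 [[323.9, 400.2], [339.6, 406.9]]
0.33 [[323.8, 402.5], [339.4, 409.2]]
seen (323.93939393939394, 400.6060606060606) (339.6969696969697, 405.75757575757575)
base [0.5476 0.0241 0.012 ]
base [ 0.5539 -0.0145  0.012 ]
base [ 0.5235 -0.0185  0.012 ]
base [0.5182 0.022  0.012 ]
floor edge [ 0.5378 -0.0205  0.006 ]
side retriever_collar [(array([0.4543, 0.3252, 0.1814]), 0.88)]
side retriever [(array([0.4512, 0.3235, 0.2149]), 0.56)]
top retriever_collar [(array([0.4501, 0.3246, 0.1861]), 0.49)]
top retriever [(array([0.5364, 0.004 , 0.0243]), 0.55)]
tcp- [0.4528 0.3241 0.2136] [0.4528 0.3241 0.1826]
```

{"name": "arm_command", "arguments": {"plan": [{"claw": 1, "tx": 0, "ty": 0, "tz": -0.04, "ax": 0, "ay": 0, "az": -6.5}, {"claw": 1, "tx": 0, "ty": 0, "tz": -0.04, "ax": 0, "ay": 0, "az": -6.5}, {"claw": 1, "tx": 0, "ty": 0, "tz": -0.04, "ax": 0, "ay": 0, "az": 0}, {"claw": 1, "tx": 0.004, "ty": 0.035, "tz": 0, "ax": 0, "ay": 0, "az": 0}, {"claw": 1, "tx": 0.004, "ty": 0.035, "tz": 0, "ax": 0, "ay": 0, "az": 0}, {"claw": 1, "tx": 0.004, "ty": 0.035, "tz": 0, "ax": 0, "ay": 0, "az": 0}, {"claw": 1, "tx": 0.004, "ty": 0.035, "tz": 0, "ax": 0, "ay": 0, "az": 0}, {"claw": 1, "tx": 0.004, "ty": 0.035, "tz": 0, "ax": 0, "ay": 0, "az": 0}, {"claw": 1, "tx": 0.004, "ty": 0.035, "tz": 0, "ax": 0, "ay": 0, "az": 0}, {"claw": 1, "tx": 0.004, "ty": 0.035, "tz": 0, "ax": 0, "ay": 0, "az": 0}]}}

```text
clock: 8.97
tcp_pos: [0.5062, 0.0819, 0.4889]
orientation: [3.137, 0.167, 0.001]
contact_force: [0.9, 0.6, -1.6]
grip_width: 0.0174
gripper_force: 59.2
```

{"name": "arm_command", "arguments": {"plan": [{"claw": 1, "tx": 0.018, "ty": 0.021, "tz": 0, "ax": 0, "ay": 0, "az": 0}, {"claw": 1, "tx": 0.018, "ty": 0.021, "tz": 0, "ax": 0, "ay": 0, "az": 0}, {"claw": 1, "tx": 0.018, "ty": 0.021, "tz": 0, "ax": 0, "ay": 0, "az": 0}, {"claw": 1, "tx": 0.018, "ty": 0.02, "tz": 0, "ax": 0, "ay": 0, "az": 0}, {"claw": 1, "tx": 0, "ty": 0, "tz": 0, "ax": 0, "ay": 0, "az": 0}, {"claw": 1, "tx": 0, "ty": 0, "tz": 0, "ax": 0, "ay": 0, "az": 0}, {"claw": 1, "tx": 0, "ty": 0, "tz": 0, "ax": 0, "ay": 0, "az": 0}, {"claw": 1, "tx": 0, "ty": 0, "tz": 0, "ax": 0, "ay": 0, "az": 0}, {"claw": 1, "tx": 0, "ty": 0, "tz": 0, "ax": 0, "ay": 0, "az": 0}, {"claw": 1, "tx": 0, "ty": 0, "tz": 0, "ax": 0, "ay": 0, "az": 0}]}}

```text
clock: 9.8
tcp_pos: [0.5863, 0.0095, 0.489]
orientation: [3.137, 0.169, 0.001]
contact_force: [0.1, 0.4, -0.9]
grip_width: 0.0173
gripper_force: 59.3
```

```bash
python3 - <<'E'
from h import *
to((.5867,.0087,.34)); print(r.get_obs()['joints'])
E
```

```text
t 9.8 tcp [0.5863 0.0095 0.489 ] yaw 6.16 down [ 0.0003 -0.     -1.    ] F [ 0.1  0.4 -0.9] w 0.0173 g 59.2728191614151
tool shift [0.0003 0.0008 0.149 ]
[ 0.1784  0.2897 -0.377   1.6488  0.1121  1.2242 -1.6857]
```

{"name": "arm_command", "arguments": {"plan": [{"claw": 1, "tx": 0, "ty": 0.001, "tz": 0.02, "ax": 0, "ay": 0, "az": 0}, {"claw": 1, "tx": 0, "ty": 0, "tz": 0.025, "ax": 0, "ay": 0, "az": 0}, {"claw": 1, "tx": 0, "ty": 0, "tz": 0.025, "ax": 0, "ay": 0, "az": 0}, {"claw": 1, "tx": 0, "ty": 0, "tz": 0.025, "ax": 0, "ay": 0, "az": 0}, {"claw": 1, "tx": 0, "ty": 0, "tz": 0.02, "ax": 0, "ay": 0, "az": 0}, {"claw": 1, "tx": 0, "ty": 0, "tz": 0.015, "ax": 0, "ay": 0, "az": 0}, {"claw": 1, "tx": 0, "ty": 0, "tz": 0.01, "ax": 0, "ay": 0, "az": 0}, {"claw": 1, "tx": 0, "ty": 0, "tz": 0.006, "ax": 0, "ay": 0, "az": 0}, {"claw": 1, "tx": 0, "ty": 0, "tz": 0, "ax": 0, "ay": 0, "az": 0}, {"claw": 1, "tx": 0, "ty": 0, "tz": 0, "ax": 0, "ay": 0, "az": 0}]}}

```text
clock: 10.63
tcp_pos: [0.5871, 0.0078, 0.3434]
orientation: [-3.137, -0.167, -0.001]
contact_force: [0.9, -0.1, -1.1]
grip_width: 0.0175
gripper_force: 59.3
```

{"name": "arm_command", "arguments": {"plan": [{"claw": 1, "tx": 0, "ty": 0, "tz": 0.001, "ax": 0, "ay": 0, "az": 0}, {"claw": 1, "tx": 0, "ty": 0, "tz": 0.001, "ax": 0, "ay": 0, "az": 0}, {"claw": 1, "tx": 0, "ty": 0, "tz": 0.001, "ax": 0, "ay": 0, "az": 0}, {"claw": 1, "tx": 0, "ty": 0, "tz": 0.001, "ax": 0, "ay": 0, "az": 0}, {"claw": 1, "tx": 0, "ty": 0, "tz": 0.001, "ax": 0, "ay": 0, "az": 0}, {"claw": 1, "tx": 0, "ty": 0, "tz": 0, "ax": 0, "ay": 0, "az": 0}, {"claw": 1, "tx": 0, "ty": 0, "tz": 0, "ax": 0, "ay": 0, "az": 0}, {"claw": 1, "tx": 0, "ty": 0, "tz": 0, "ax": 0, "ay": 0, "az": 0}, {"claw": 1, "tx": 0, "ty": 0, "tz": 0, "ax": 0, "ay": 0, "az": 0}, {"claw": 1, "tx": 0, "ty": 0, "tz": 0, "ax": 0, "ay": 0, "az": 0}]}}

```text
clock: 11.47
tcp_pos: [0.5868, 0.0077, 0.3377]
orientation: [3.137, 0.167, 0.0]
contact_force: [-0.1, -0.2, -1.9]
grip_width: 0.0171
gripper_force: 59.3
```

{"name": "arm_command", "arguments": {"plan": [{"claw": 1, "tx": 0, "ty": 0, "tz": 0.001, "ax": 0, "ay": 0, "az": 0}, {"claw": 1, "tx": 0, "ty": 0, "tz": 0.001, "ax": 0, "ay": 0, "az": 0}, {"claw": 1, "tx": 0, "ty": 0, "tz": 0.001, "ax": 0, "ay": 0, "az": 0}, {"claw": 1, "tx": 0, "ty": 0, "tz": 0.001, "ax": 0, "ay": 0, "az": 0}, {"claw": 1, "tx": 0, "ty": 0, "tz": 0, "ax": 0, "ay": 0, "az": 0}, {"claw": 1, "tx": 0, "ty": 0, "tz": 0, "ax": 0, "ay": 0, "az": 0}, {"claw": 1, "tx": 0, "ty": 0, "tz": 0, "ax": 0, "ay": 0, "az": 0}, {"claw": 1, "tx": 0, "ty": 0, "tz": 0, "ax": 0, "ay": 0, "az": 0}, {"claw": 1, "tx": 0, "ty": 0, "tz": 0, "ax": 0, "ay": 0, "az": 0}, {"claw": 1, "tx": 0, "ty": 0, "tz": 0, "ax": 0, "ay": 0, "az": 0}]}}

```text
clock: 12.3
tcp_pos: [0.5868, 0.0077, 0.3338]
orientation: [3.137, 0.167, 0.0]
contact_force: [0.2, 0.4, -0.3]
grip_width: 0.0177
gripper_force: 59.3
```

{"name": "arm_command", "arguments": {"plan": [{"claw": 1, "tx": 0, "ty": 0, "tz": 0.0005, "ax": 0, "ay": 0, "az": 0}, {"claw": 1, "tx": 0, "ty": 0, "tz": 0.0005, "ax": 0, "ay": 0, "az": 0}, {"claw": 1, "tx": 0, "ty": 0, "tz": 0.0005, "ax": 0, "ay": 0, "az": 0}, {"claw": 1, "tx": 0, "ty": 0, "tz": 0, "ax": 0, "ay": 0, "az": 0}, {"claw": 1, "tx": 0, "ty": 0, "tz": 0, "ax": 0, "ay": 0, "az": 0}, {"claw": 1, "tx": 0, "ty": 0, "tz": 0, "ax": 0, "ay": 0, "az": 0}, {"claw": 1, "tx": 0, "ty": 0, "tz": 0, "ax": 0, "ay": 0, "az": 0}, {"claw": 1, "tx": 0, "ty": 0, "tz": 0, "ax": 0, "ay": 0, "az": 0}, {"claw": 1, "tx": 0, "ty": 0, "tz": 0, "ax": 0, "ay": 0, "az": 0}, {"claw": 1, "tx": 0, "ty": 0, "tz": 0, "ax": 0, "ay": 0, "az": 0}]}}

```text
clock: 13.13
tcp_pos: [0.5868, 0.0077, 0.3322]
orientation: [3.137, 0.167, 0.0]
contact_force: [1.0, 1.0, -1.8]
grip_width: 0.0172
gripper_force: 59.3
```

{"name": "arm_command", "arguments": {"plan": [{"claw": 1, "tx": 0, "ty": 0, "tz": 0.0005, "ax": 0, "ay": 0, "az": 0}, {"claw": 1, "tx": 0, "ty": 0, "tz": 0.0005, "ax": 0, "ay": 0, "az": 0}, {"claw": 1, "tx": 0, "ty": 0, "tz": 0.0005, "ax": 0, "ay": 0, "az": 0}, {"claw": 1, "tx": 0, "ty": 0, "tz": 0, "ax": 0, "ay": 0, "az": 0}, {"claw": 1, "tx": 0, "ty": 0, "tz": 0, "ax": 0, "ay": 0, "az": 0}, {"claw": 1, "tx": 0, "ty": 0, "tz": 0, "ax": 0, "ay": 0, "az": 0}, {"claw": 1, "tx": 0, "ty": 0, "tz": 0, "ax": 0, "ay": 0, "az": 0}, {"claw": 1, "tx": 0, "ty": 0, "tz": 0, "ax": 0, "ay": 0, "az": 0}, {"claw": 1, "tx": 0, "ty": 0, "tz": 0, "ax": 0, "ay": 0, "az": 0}, {"claw": 1, "tx": 0, "ty": 0, "tz": 0, "ax": 0, "ay": 0, "az": 0}]}}

```text
clock: 13.97
tcp_pos: [0.5868, 0.0077, 0.3307]
orientation: [3.137, 0.167, 0.0]
contact_force: [-0.7, 0.7, -1.1]
grip_width: 0.0175
gripper_force: 59.3
```

```bash
python3 - <<'E'
from h import *
st()
E
```

```text
t 13.97 tcp [0.5868 0.0077 0.3307] yaw 6.08 down [ 0. -0. -1.] F [-0.7  0.7 -1.1] w 0.0175 g 59.25999641418457
```

{"name": "arm_command", "arguments": {"plan": [{"claw": 1, "tx": 0, "ty": 0, "tz": 0.0005, "ax": 0, "ay": 0, "az": 0}, {"claw": 1, "tx": 0, "ty": 0, "tz": 0.0005, "ax": 0, "ay": 0, "az": 0}, {"claw": 1, "tx": 0, "ty": 0, "tz": 0, "ax": 0, "ay": 0, "az": 0}, {"claw": 1, "tx": 0, "ty": 0, "tz": 0, "ax": 0, "ay": 0, "az": 0}, {"claw": 1, "tx": 0, "ty": 0, "tz": 0, "ax": 0, "ay": 0, "az": 0}, {"claw": 1, "tx": 0, "ty": 0, "tz": 0, "ax": 0, "ay": 0, "az": 0}, {"claw": 1, "tx": 0, "ty": 0, "tz": 0, "ax": 0, "ay": 0, "az": 0}, {"claw": 1, "tx": 0, "ty": 0, "tz": 0, "ax": 0, "ay": 0, "az": 0}, {"claw": 1, "tx": 0, "ty": 0, "tz": 0, "ax": 0, "ay": 0, "az": 0}, {"claw": 1, "tx": 0, "ty": 0, "tz": 0, "ax": 0, "ay": 0, "az": 0}]}}

```text
clock: 14.8
tcp_pos: [0.5868, 0.0076, 0.3297]
orientation: [3.137, 0.167, 0.0]
contact_force: [-0.6, -0.1, -1.6]
grip_width: 0.0174
gripper_force: 59.3
```

{"name": "arm_command", "arguments": {"plan": [{"claw": 1, "tx": 0, "ty": 0, "tz": 0.0005, "ax": 0, "ay": 0, "az": 0}, {"claw": 1, "tx": 0, "ty": 0, "tz": 0.0005, "ax": 0, "ay": 0, "az": 0}, {"claw": 1, "tx": 0, "ty": 0, "tz": 0, "ax": 0, "ay": 0, "az": 0}, {"claw": 1, "tx": 0, "ty": 0, "tz": 0, "ax": 0, "ay": 0, "az": 0}, {"claw": 1, "tx": 0, "ty": 0, "tz": 0, "ax": 0, "ay": 0, "az": 0}, {"claw": 1, "tx": 0, "ty": 0, "tz": 0, "ax": 0, "ay": 0, "az": 0}, {"claw": 1, "tx": 0, "ty": 0, "tz": 0, "ax": 0, "ay": 0, "az": 0}, {"claw": 1, "tx": 0, "ty": 0, "tz": 0, "ax": 0, "ay": 0, "az": 0}, {"claw": 1, "tx": 0, "ty": 0, "tz": 0, "ax": 0, "ay": 0, "az": 0}, {"claw": 1, "tx": 0, "ty": 0, "tz": 0, "ax": 0, "ay": 0, "az": 0}]}}

```text
clock: 15.63
tcp_pos: [0.5868, 0.0077, 0.3287]
orientation: [-3.137, -0.166, -0.0]
contact_force: [-0.2, 0.2, -1.8]
grip_width: 0.0173
gripper_force: 59.3
```

{"name": "arm_command", "arguments": {"plan": [{"claw": 1, "tx": 0, "ty": 0, "tz": 0.0005, "ax": 0, "ay": 0, "az": 0}, {"claw": 1, "tx": 0, "ty": 0, "tz": 0.0005, "ax": 0, "ay": 0, "az": 0}, {"claw": 1, "tx": 0, "ty": 0, "tz": 0, "ax": 0, "ay": 0, "az": 0}, {"claw": 1, "tx": 0, "ty": 0, "tz": 0, "ax": 0, "ay": 0, "az": 0}, {"claw": 1, "tx": 0, "ty": 0, "tz": 0, "ax": 0, "ay": 0, "az": 0}, {"claw": 1, "tx": 0, "ty": 0, "tz": 0, "ax": 0, "ay": 0, "az": 0}, {"claw": 1, "tx": 0, "ty": 0, "tz": 0, "ax": 0, "ay": 0, "az": 0}, {"claw": 1, "tx": 0, "ty": 0, "tz": 0, "ax": 0, "ay": 0, "az": 0}, {"claw": 1, "tx": 0, "ty": 0, "tz": 0, "ax": 0, "ay": 0, "az": 0}, {"claw": 1, "tx": 0, "ty": 0, "tz": 0, "ax": 0, "ay": 0, "az": 0}]}}

```text
clock: 16.47
tcp_pos: [0.587, 0.0077, 0.3282]
orientation: [3.137, 0.167, 0.001]
contact_force: [-0.3, -0.3, 5.3]
grip_width: 0.0176
gripper_force: 60.0
```

{"name": "arm_command", "arguments": {"plan": [{"claw": 1, "tx": 0, "ty": 0, "tz": 0.0005, "ax": 0, "ay": 0, "az": 0}, {"claw": 1, "tx": 0, "ty": 0, "tz": 0.0005, "ax": 0, "ay": 0, "az": 0}, {"claw": 1, "tx": 0, "ty": 0, "tz": 0, "ax": 0, "ay": 0, "az": 0}, {"claw": 1, "tx": 0, "ty": 0, "tz": 0, "ax": 0, "ay": 0, "az": 0}, {"claw": 1, "tx": 0, "ty": 0, "tz": 0, "ax": 0, "ay": 0, "az": 0}, {"claw": 1, "tx": 0, "ty": 0, "tz": 0, "ax": 0, "ay": 0, "az": 0}, {"claw": 1, "tx": 0, "ty": 0, "tz": 0, "ax": 0, "ay": 0, "az": 0}, {"claw": 1, "tx": 0, "ty": 0, "tz": 0, "ax": 0, "ay": 0, "az": 0}, {"claw": 1, "tx": 0, "ty": 0, "tz": 0, "ax": 0, "ay": 0, "az": 0}, {"claw": 1, "tx": 0, "ty": 0, "tz": 0, "ax": 0, "ay": 0, "az": 0}]}}

```text
clock: 17.3
tcp_pos: [0.5872, 0.0078, 0.328]
orientation: [3.137, 0.166, 0.003]
contact_force: [-2.1, -0.5, 10.5]
grip_width: 0.0176
gripper_force: 61.2
```

{"name": "arm_command", "arguments": {"plan": [{"claw": 1, "tx": 0, "ty": 0, "tz": -0.004, "ax": 0, "ay": 0, "az": 0}, {"claw": 1, "tx": 0, "ty": 0, "tz": -0.0063, "ax": 0, "ay": 0, "az": 0}, {"claw": 1, "tx": 0, "ty": 0, "tz": 0, "ax": 0, "ay": 0, "az": 0}, {"claw": 1, "tx": 0, "ty": 0, "tz": 0, "ax": 0, "ay": 0, "az": 0}, {"claw": 1, "tx": -0.004, "ty": 0, "tz": 0, "ax": 0, "ay": 0, "az": 0}, {"claw": 1, "tx": -0.004, "ty": 0, "tz": 0, "ax": 0, "ay": 0, "az": 0}, {"claw": 1, "tx": -0.004, "ty": 0, "tz": 0, "ax": 0, "ay": 0, "az": 0}, {"claw": 1, "tx": -0.004, "ty": 0, "tz": 0, "ax": 0, "ay": 0, "az": 0}, {"claw": 1, "tx": -0.002, "ty": 0, "tz": 0, "ax": 0, "ay": 0, "az": 0}, {"claw": 1, "tx": 0, "ty": 0, "tz": 0, "ax": 0, "ay": 0, "az": 0}]}}

```text
clock: 18.13
tcp_pos: [0.5683, 0.0056, 0.3369]
orientation: [3.137, 0.167, -0.001]
contact_force: [-0.7, -1.2, -1.3]
grip_width: 0.0171
gripper_force: 59.3
```

{"name": "arm_command", "arguments": {"plan": [{"claw": 1, "tx": -0.001, "ty": 0, "tz": 0, "ax": 0, "ay": 0, "az": 0}, {"claw": 1, "tx": -0.001, "ty": 0, "tz": 0, "ax": 0, "ay": 0, "az": 0}, {"claw": 1, "tx": -0.001, "ty": 0, "tz": 0, "ax": 0, "ay": 0, "az": 0}, {"claw": 1, "tx": -0.001, "ty": 0, "tz": 0, "ax": 0, "ay": 0, "az": 0}, {"claw": 1, "tx": -0.001, "ty": 0, "tz": 0, "ax": 0, "ay": 0, "az": 0}, {"claw": 1, "tx": -0.001, "ty": 0, "tz": 0, "ax": 0, "ay": 0, "az": 0}, {"claw": 1, "tx": -0.001, "ty": 0, "tz": 0, "ax": 0, "ay": 0, "az": 0}, {"claw": 1, "tx": -0.001, "ty": 0, "tz": 0, "ax": 0, "ay": 0, "az": 0}, {"claw": 1, "tx": 0, "ty": 0, "tz": 0, "ax": 0, "ay": 0, "az": 0}, {"claw": 1, "tx": 0, "ty": 0, "tz": 0, "ax": 0, "ay": 0, "az": 0}]}}

```text
clock: 18.97
tcp_pos: [0.5609, 0.0049, 0.337]
orientation: [3.137, 0.166, 0.0]
contact_force: [-1.1, 0.0, -2.3]
grip_width: 0.0176
gripper_force: 59.3
```

```bash
python3 - <<'E'
from h import *
st()
E
```

```text
t 18.97 tcp [0.5609 0.0049 0.337 ] yaw 6.08 down [ 0.0001 -0.     -1.    ] F [-1.1  0.  -2.3] w 0.0176 g 59.28497850894928
```

{"name": "arm_command", "arguments": {"plan": [{"claw": 1, "tx": -0.002, "ty": 0, "tz": 0, "ax": 0, "ay": 0, "az": 0}, {"claw": 1, "tx": -0.002, "ty": 0, "tz": 0, "ax": 0, "ay": 0, "az": 0}, {"claw": 1, "tx": -0.002, "ty": 0, "tz": 0, "ax": 0, "ay": 0, "az": 0}, {"claw": 1, "tx": -0.002, "ty": 0, "tz": 0, "ax": 0, "ay": 0, "az": 0}, {"claw": 1, "tx": -0.002, "ty": 0, "tz": 0, "ax": 0, "ay": 0, "az": 0}, {"claw": 1, "tx": -0.001, "ty": 0, "tz": 0, "ax": 0, "ay": 0, "az": 0}, {"claw": 1, "tx": 0, "ty": 0, "tz": 0, "ax": 0, "ay": 0, "az": 0}, {"claw": 1, "tx": 0, "ty": 0, "tz": 0, "ax": 0, "ay": 0, "az": 0}, {"claw": 1, "tx": 0, "ty": 0, "tz": 0, "ax": 0, "ay": 0, "az": 0}, {"claw": 1, "tx": 0, "ty": 0, "tz": 0, "ax": 0, "ay": 0, "az": 0}]}}

```text
clock: 19.8
tcp_pos: [0.5501, 0.0038, 0.337]
orientation: [-3.137, -0.167, -0.0]
contact_force: [-0.7, -0.1, -2.4]
grip_width: 0.017
gripper_force: 59.3
```

{"name": "arm_command", "arguments": {"plan": [{"claw": 1, "tx": 0, "ty": 0, "tz": -0.002, "ax": 0, "ay": 0, "az": 0}, {"claw": 1, "tx": 0, "ty": 0, "tz": -0.002, "ax": 0, "ay": 0, "az": 0}, {"claw": 1, "tx": 0, "ty": 0, "tz": -0.002, "ax": 0, "ay": 0, "az": 0}, {"claw": 1, "tx": 0, "ty": 0, "tz": -0.002, "ax": 0, "ay": 0, "az": 0}, {"claw": 1, "tx": 0, "ty": 0, "tz": -0.002, "ax": 0, "ay": 0, "az": 0}, {"claw": 1, "tx": 0, "ty": 0, "tz": -0.002, "ax": 0, "ay": 0, "az": 0}, {"claw": 1, "tx": 0, "ty": 0, "tz": -0.003, "ax": 0, "ay": 0, "az": 0}, {"claw": 1, "tx": 0, "ty": 0, "tz": -0.003, "ax": 0, "ay": 0, "az": 0}, {"claw": 1, "tx": 0, "ty": 0, "tz": 0, "ax": 0, "ay": 0, "az": 0}, {"claw": 1, "tx": 0, "ty": 0, "tz": 0, "ax": 0, "ay": 0, "az": 0}]}}

```text
clock: 20.63
tcp_pos: [0.55, 0.0037, 0.3552]
orientation: [3.137, 0.166, 0.0]
contact_force: [0.0, -0.0, -3.4]
grip_width: 0.0174
gripper_force: 59.1
```

```bash
python3 - <<'E'
from h import *
for _ in range(4): st(); r.grab_frame('side')
E
```

```text
t 20.63 tcp [0.55   0.0037 0.3552] yaw 6.08 down [ 0.0003 -0.     -1.    ] F [ 0.  -0.  -3.4] w 0.0174 g 59.137301445007324
t 20.68 tcp [0.55   0.0037 0.355 ] yaw 6.08 down [-0. -0. -1.] F [ 0.2  0.4 -2.8] w 0.0172 g 59.138063192367554
t 20.73 tcp [0.5499 0.0037 0.3549] yaw 6.08 down [-0.0002 -0.     -1.    ] F [ 0.   0.7 -2.6] w 0.0176 g 59.138343930244446
t 20.78 tcp [0.5499 0.0037 0.3548] yaw 6.08 down [-0.0003 -0.     -1.    ] F [-0.5  0.7 -3.1] w 0.0172 g 59.13731575012207
```

{"name": "arm_command", "arguments": {"plan": [{"claw": 1, "tx": 0, "ty": 0, "tz": -0.003, "ax": 0, "ay": 0, "az": 0}, {"claw": 1, "tx": 0, "ty": 0, "tz": -0.005, "ax": 0, "ay": 0, "az": 0}, {"claw": 1, "tx": 0, "ty": 0, "tz": -0.007, "ax": 0, "ay": 0, "az": 0}, {"claw": 1, "tx": 0, "ty": 0, "tz": -0.008, "ax": 0, "ay": 0, "az": 0}, {"claw": 1, "tx": 0, "ty": 0, "tz": -0.008, "ax": 0, "ay": 0, "az": 0}, {"claw": 1, "tx": 0, "ty": 0, "tz": -0.008, "ax": 0, "ay": 0, "az": 0}, {"claw": 1, "tx": 0, "ty": 0, "tz": -0.008, "ax": 0, "ay": 0, "az": 0}, {"claw": 1, "tx": 0, "ty": 0, "tz": -0.008, "ax": 0, "ay": 0, "az": 0}, {"claw": 1, "tx": 0, "ty": 0, "tz": -0.008, "ax": 0, "ay": 0, "az": 0}, {"claw": 1, "tx": 0, "ty": 0, "tz": -0.008, "ax": 0, "ay": 0, "az": 0}]}}

```text
clock: 21.67
tcp_pos: [0.55, 0.0037, 0.4269]
orientation: [3.137, 0.167, 0.0]
contact_force: [0.3, 0.5, -2.5]
grip_width: 0.0172
gripper_force: 59.1
```

{"name": "arm_command", "arguments": {"plan": [{"claw": 1, "tx": 0, "ty": 0, "tz": -0.01, "ax": 0, "ay": 0, "az": 0}, {"claw": 1, "tx": 0, "ty": 0, "tz": -0.01, "ax": 0, "ay": 0, "az": 0}, {"claw": 1, "tx": 0, "ty": 0, "tz": -0.01, "ax": 0, "ay": 0, "az": 0}, {"claw": 1, "tx": 0, "ty": 0, "tz": -0.01, "ax": 0, "ay": 0, "az": 0}, {"claw": 1, "tx": 0, "ty": 0, "tz": -0.01, "ax": 0, "ay": 0, "az": 0}, {"claw": 1, "tx": 0, "ty": 0, "tz": -0.01, "ax": 0, "ay": 0, "az": 0}, {"claw": 1, "tx": 0, "ty": 0, "tz": -0.005, "ax": 0, "ay": 0, "az": 0}, {"claw": 1, "tx": 0, "ty": 0, "tz": 0, "ax": 0, "ay": 0, "az": 0}, {"claw": 1, "tx": 0, "ty": 0, "tz": 0, "ax": 0, "ay": 0, "az": 0}, {"claw": 1, "tx": 0, "ty": 0, "tz": 0, "ax": 0, "ay": 0, "az": 0}]}}

```text
clock: 22.5
tcp_pos: [0.5498, 0.0037, 0.4904]
orientation: [3.137, 0.167, -0.002]
contact_force: [0.7, -0.5, -3.6]
grip_width: 0.0176
gripper_force: 59.1
```

```bash
python3 - <<'E'
from h import *
o,Q=st(); s=r.grab_frame('side')
u=px('side',[o['tcp_pos']+np.array([0,0,-.33])])[0].astype(int); print(u, o['joints'])
a=s[u[1]-90:u[1]+60,u[0]-80:u[0]+80,::-1]
cv2.imwrite('pics/s4.png',cv2.resize(a,None,fx=4,fy=4,interpolation=cv2.INTER_CUBIC))
E
```

```text
t 22.5 tcp [0.5498 0.0037 0.4904] yaw 6.08 down [-0.0011 -0.0001 -1.    ] F [ 0.7 -0.5 -3.6] w 0.0176 g 59.139774441719055
[335 223] [ 0.2046  0.2252 -0.385   1.7276  0.0898  1.2072 -1.6684]
```

View pics/s4.png

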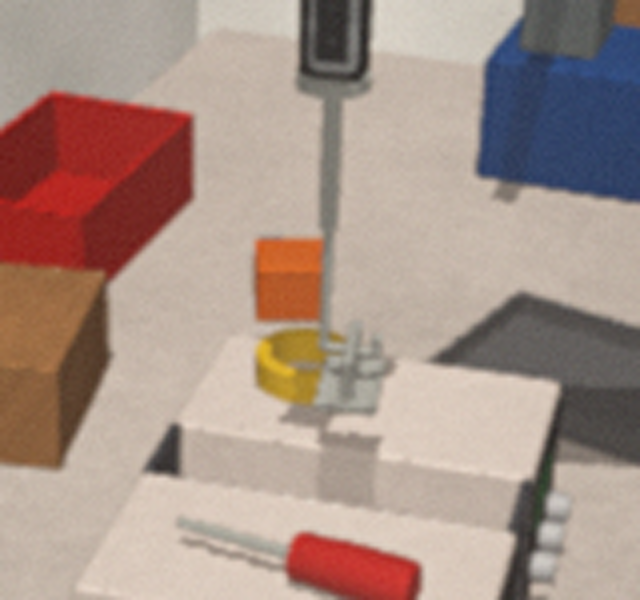

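The eye hangs upright on the foot at (350,370), well above the cases. Next I carry it to the tray.

{"name": "arm_command", "arguments": {"plan": [{"claw": 1, "tx": -0.0016, "ty": 0.004, "tz": 0, "ax": 0, "ay": 0, "az": 0}, {"claw": 1, "tx": -0.0031, "ty": 0.008, "tz": 0, "ax": 0, "ay": 0, "az": 0}, {"claw": 1, "tx": -0.0047, "ty": 0.012, "tz": 0, "ax": 0, "ay": 0, "az": 0}, {"claw": 1, "tx": -0.0062, "ty": 0.016, "tz": 0, "ax": 0, "ay": 0, "az": 0}, {"claw": 1, "tx": -0.0078, "ty": 0.02, "tz": 0, "ax": 0, "ay": 0, "az": 0}, {"claw": 1, "tx": -0.0093, "ty": 0.024, "tz": 0, "ax": 0, "ay": 0, "az": 0}, {"claw": 1, "tx": -0.0101, "ty": 0.026, "tz": 0, "ax": 0, "ay": 0, "az": 0}, {"claw": 1, "tx": -0.0101, "ty": 0.026, "tz": 0, "ax": 0, "ay": 0, "az": 0}, {"claw": 1, "tx": -0.0101, "ty": 0.026, "tz": 0, "ax": 0, "ay": 0, "az": 0}, {"claw": 1, "tx": -0.0101, "ty": 0.026, "tz": 0, "ax": 0, "ay": 0, "az": 0}]}}

```text
clock: 23.38
tcp_pos: [0.4961, -0.193, 0.4909]
orientation: [3.137, 0.165, -0.001]
contact_force: [0.5, 0.7, -3.2]
grip_width: 0.0174
gripper_force: 59.1
```

{"name": "arm_command", "arguments": {"plan": [{"claw": 1, "tx": -0.0101, "ty": 0.026, "tz": 0, "ax": 0, "ay": 0, "az": 0}, {"claw": 1, "tx": -0.0093, "ty": 0.024, "tz": 0, "ax": 0, "ay": 0, "az": 0}, {"claw": 1, "tx": -0.0078, "ty": 0.02, "tz": 0, "ax": 0, "ay": 0, "az": 0}, {"claw": 1, "tx": -0.0054, "ty": 0.014, "tz": 0, "ax": 0, "ay": 0, "az": 0}, {"claw": 1, "tx": -0.0039, "ty": 0.01, "tz": 0, "ax": 0, "ay": 0, "az": 0}, {"claw": 1, "tx": -0.0023, "ty": 0.006, "tz": 0, "ax": 0, "ay": 0, "az": 0}, {"claw": 1, "tx": -0.0018, "ty": 0.0046, "tz": 0, "ax": 0, "ay": 0, "az": 0}, {"claw": 1, "tx": 0, "ty": 0, "tz": 0, "ax": 0, "ay": 0, "az": 0}, {"claw": 1, "tx": 0, "ty": 0, "tz": 0, "ax": 0, "ay": 0, "az": 0}, {"claw": 1, "tx": 0, "ty": 0, "tz": 0, "ax": 0, "ay": 0, "az": 0}]}}

```text
clock: 24.22
tcp_pos: [0.4684, -0.2982, 0.491]
orientation: [-3.137, -0.169, -0.0]
contact_force: [0.3, 0.5, -2.3]
grip_width: 0.0176
gripper_force: 59.1
```

```bash
python3 - <<'E'
from h import *
to((.468,-.299,.3584))
E
```

```text
t 24.22 tcp [ 0.4684 -0.2982  0.491 ] yaw 6.18 down [ 0.0002  0.0005 -1.    ] F [ 0.3  0.5 -2.3] w 0.0176 g 59.0743750333786
tool shift [-0.0006  0.0009  0.1326]
```

{"name": "arm_command", "arguments": {"plan": [{"claw": 1, "tx": 0, "ty": 0, "tz": 0.006, "ax": 0, "ay": 0, "az": 0}, {"claw": 1, "tx": 0, "ty": 0, "tz": 0.012, "ax": 0, "ay": 0, "az": 0}, {"claw": 1, "tx": 0, "ty": 0, "tz": 0.018, "ax": 0, "ay": 0, "az": 0}, {"claw": 1, "tx": 0, "ty": 0, "tz": 0.022, "ax": 0, "ay": 0, "az": 0}, {"claw": 1, "tx": 0, "ty": 0, "tz": 0.022, "ax": 0, "ay": 0, "az": 0}, {"claw": 1, "tx": 0, "ty": 0, "tz": 0.02, "ax": 0, "ay": 0, "az": 0}, {"claw": 1, "tx": 0, "ty": 0, "tz": 0.015, "ax": 0, "ay": 0, "az": 0}, {"claw": 1, "tx": 0, "ty": 0, "tz": 0.01, "ax": 0, "ay": 0, "az": 0}, {"claw": 1, "tx": 0, "ty": 0, "tz": 0.006, "ax": 0, "ay": 0, "az": 0}, {"claw": 1, "tx": 0, "ty": 0, "tz": 0.003, "ax": 0, "ay": 0, "az": 0}]}}

```text
clock: 25.05
tcp_pos: [0.4679, -0.299, 0.3559]
orientation: [-3.136, -0.167, 0.002]
contact_force: [0.1, 0.7, -3.5]
grip_width: 0.017
gripper_force: 59.0
```

{"name": "arm_command", "arguments": {"plan": [{"claw": 1, "tx": 0, "ty": 0, "tz": 0, "ax": 0, "ay": 0, "az": 0}, {"claw": 1, "tx": 0, "ty": 0, "tz": 0, "ax": 0, "ay": 0, "az": 0}, {"claw": 1, "tx": 0, "ty": 0, "tz": 0.001, "ax": 0, "ay": 0, "az": 0}, {"claw": 1, "tx": 0, "ty": 0, "tz": 0.001, "ax": 0, "ay": 0, "az": 0}, {"claw": 1, "tx": 0, "ty": 0, "tz": 0.001, "ax": 0, "ay": 0, "az": 0}, {"claw": 1, "tx": 0, "ty": 0, "tz": 0.001, "ax": 0, "ay": 0, "az": 0}, {"claw": 1, "tx": 0, "ty": 0, "tz": 0.001, "ax": 0, "ay": 0, "az": 0}, {"claw": 1, "tx": 0, "ty": 0, "tz": 0.001, "ax": 0, "ay": 0, "az": 0}, {"claw": 1, "tx": 0, "ty": 0, "tz": 0.001, "ax": 0, "ay": 0, "az": 0}, {"claw": 1, "tx": 0, "ty": 0, "tz": 0, "ax": 0, "ay": 0, "az": 0}]}}

```text
clock: 25.88
tcp_pos: [0.4679, -0.2992, 0.3497]
orientation: [-3.137, -0.166, 0.001]
contact_force: [-0.3, 0.2, -3.8]
grip_width: 0.0171
gripper_force: 59.0
```

```bash
python3 - <<'E'
from h import *
to((.468,-.299,.335))
E
```

```text
t 25.88 tcp [ 0.4679 -0.2992  0.3497] yaw 6.08 down [-0.0004  0.0002 -1.    ] F [-0.3  0.2 -3.8] w 0.0171 g 58.967851996421814
tool shift [ 0.0002 -0.0002  0.0147]
```

{"name": "arm_command", "arguments": {"plan": [{"claw": 1, "tx": 0, "ty": 0, "tz": 0.001, "ax": 0, "ay": 0, "az": 0}, {"claw": 1, "tx": 0, "ty": 0, "tz": 0.001, "ax": 0, "ay": 0, "az": 0}, {"claw": 1, "tx": 0, "ty": 0, "tz": 0.001, "ax": 0, "ay": 0, "az": 0}, {"claw": 1, "tx": 0, "ty": 0, "tz": 0.001, "ax": 0, "ay": 0, "az": 0}, {"claw": 1, "tx": 0, "ty": 0, "tz": 0.001, "ax": 0, "ay": 0, "az": 0}, {"claw": 1, "tx": 0, "ty": 0, "tz": 0.001, "ax": 0, "ay": 0, "az": 0}, {"claw": 1, "tx": 0, "ty": 0, "tz": 0.001, "ax": 0, "ay": 0, "az": 0}, {"claw": 1, "tx": 0, "ty": 0, "tz": 0.001, "ax": 0, "ay": 0, "az": 0}, {"claw": 1, "tx": 0, "ty": 0, "tz": 0, "ax": 0, "ay": 0, "az": 0}, {"claw": 1, "tx": 0, "ty": 0, "tz": 0, "ax": 0, "ay": 0, "az": 0}]}}

```text
clock: 26.72
tcp_pos: [0.4679, -0.2992, 0.3419]
orientation: [-3.137, -0.167, 0.0]
contact_force: [-0.0, -1.0, -1.5]
grip_width: 0.0169
gripper_force: 59.3
```

{"name": "arm_command", "arguments": {"plan": [{"claw": 1, "tx": 0, "ty": 0, "tz": 0.001, "ax": 0, "ay": 0, "az": 0}, {"claw": 1, "tx": 0, "ty": 0, "tz": 0.001, "ax": 0, "ay": 0, "az": 0}, {"claw": 1, "tx": 0, "ty": 0, "tz": 0.001, "ax": 0, "ay": 0, "az": 0}, {"claw": 1, "tx": 0, "ty": 0, "tz": 0.001, "ax": 0, "ay": 0, "az": 0}, {"claw": 1, "tx": 0, "ty": 0, "tz": 0.001, "ax": 0, "ay": 0, "az": 0}, {"claw": 1, "tx": 0, "ty": 0, "tz": 0.001, "ax": 0, "ay": 0, "az": 0}, {"claw": 1, "tx": 0, "ty": 0, "tz": 0.0005, "ax": 0, "ay": 0, "az": 0}, {"claw": 1, "tx": 0, "ty": 0, "tz": 0, "ax": 0, "ay": 0, "az": 0}, {"claw": 1, "tx": 0, "ty": 0, "tz": 0, "ax": 0, "ay": 0, "az": 0}, {"claw": 1, "tx": 0, "ty": 0, "tz": 0, "ax": 0, "ay": 0, "az": 0}]}}

```text
clock: 27.55
tcp_pos: [0.468, -0.2992, 0.3355]
orientation: [3.137, 0.167, 0.0]
contact_force: [-0.1, 0.2, -2.4]
grip_width: 0.0173
gripper_force: 59.3
```

```bash
python3 - <<'E'
from h import *
o,Q=st(); s=r.grab_frame('side')
u=px('side',[o['tcp_pos']+np.array([0,0,-.31])])[0].astype(int); print(u)
a=s[u[1]-50:u[1]+40,u[0]-60:u[0]+60,::-1]
cv2.imwrite('pics/s5.png',cv2.resize(a,None,fx=6,fy=6,interpolation=cv2.INTER_CUBIC))
E
```

```text
t 27.55 tcp [ 0.468  -0.2992  0.3355] yaw 6.08 down [ 0.0001 -0.0001 -1.    ] F [-0.1  0.2 -2.4] w 0.0173 g 59.277804493904114
[403 221]
```

View pics/s5.png

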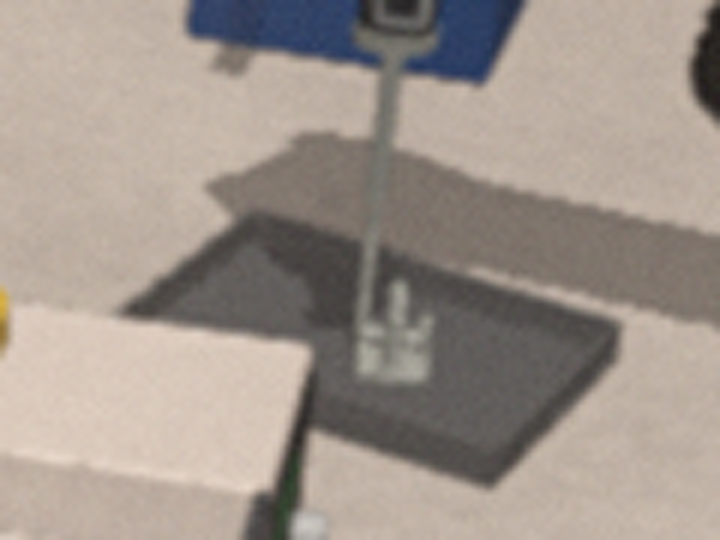

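The eye stands on its base in the tray at (395,365), with the foot loose in the bow. Unhooking now.

{"name": "arm_command", "arguments": {"plan": [{"claw": 1, "tx": 0.002, "ty": 0, "tz": 0, "ax": 0, "ay": 0, "az": 0}, {"claw": 1, "tx": 0.003, "ty": 0, "tz": 0, "ax": 0, "ay": 0, "az": 0}, {"claw": 1, "tx": 0.004, "ty": 0, "tz": 0, "ax": 0, "ay": 0, "az": 0}, {"claw": 1, "tx": 0.004, "ty": 0, "tz": 0, "ax": 0, "ay": 0, "az": 0}, {"claw": 1, "tx": 0.004, "ty": 0, "tz": 0, "ax": 0, "ay": 0, "az": 0}, {"claw": 1, "tx": 0.004, "ty": 0, "tz": 0, "ax": 0, "ay": 0, "az": 0}, {"claw": 1, "tx": 0.004, "ty": 0, "tz": 0, "ax": 0, "ay": 0, "az": 0}, {"claw": 1, "tx": 0.005, "ty": 0, "tz": 0, "ax": 0, "ay": 0, "az": 0}, {"claw": 1, "tx": 0.005, "ty": 0, "tz": 0, "ax": 0, "ay": 0, "az": 0}, {"claw": 1, "tx": 0.005, "ty": 0, "tz": 0, "ax": 0, "ay": 0, "az": 0}]}}

```text
clock: 28.43
tcp_pos: [0.5083, -0.2949, 0.3355]
orientation: [-3.137, -0.167, -0.0]
contact_force: [0.1, 0.0, -1.7]
grip_width: 0.0176
gripper_force: 59.3
```

{"name": "arm_command", "arguments": {"plan": [{"claw": 1, "tx": 0.004, "ty": 0, "tz": 0, "ax": 0, "ay": 0, "az": 0}, {"claw": 1, "tx": 0, "ty": 0, "tz": 0, "ax": 0, "ay": 0, "az": 0}, {"claw": 1, "tx": 0, "ty": 0, "tz": -0.005, "ax": 0, "ay": 0, "az": 0}, {"claw": 1, "tx": 0, "ty": 0, "tz": -0.01, "ax": 0, "ay": 0, "az": 0}, {"claw": 1, "tx": 0, "ty": 0, "tz": -0.02, "ax": 0, "ay": 0, "az": 0}, {"claw": 1, "tx": 0, "ty": 0, "tz": -0.025, "ax": 0, "ay": 0, "az": 0}, {"claw": 1, "tx": 0, "ty": 0, "tz": -0.025, "ax": 0, "ay": 0, "az": 0}, {"claw": 1, "tx": 0, "ty": 0, "tz": -0.025, "ax": 0, "ay": 0, "az": 0}, {"claw": 1, "tx": 0, "ty": 0, "tz": -0.025, "ax": 0, "ay": 0, "az": 0}, {"claw": 1, "tx": 0, "ty": 0, "tz": -0.02, "ax": 0, "ay": 0, "az": 0}]}}

```text
clock: 29.27
tcp_pos: [0.5113, -0.2946, 0.4939]
orientation: [3.136, 0.166, 0.004]
contact_force: [-0.8, -0.1, -1.5]
grip_width: 0.0172
gripper_force: 59.3
```

```bash
python3 - <<'E'
from h import *
o,Q=st()
Qn=R.from_euler('z',-6.93,degrees=True).as_matrix()@np.diag([1,-1,-1])
P=np.array([.5122,.3169,.3688])-.06*Qn[:,0]; print('pre-seat',P,'shift at yaw -7',Qn.T@(P-o['tcp_pos']))
print('shift now',Q.T@(P-o['tcp_pos']))
E
```

```text
t 29.27 tcp [ 0.5113 -0.2946  0.4939] yaw 6.05 down [ 0.0025 -0.0013 -1.    ] F [-0.8 -0.1 -1.5] w 0.0172 g 59.28526282310486
pre-seat [0.4526 0.3241 0.3688] shift at yaw -7 [-0.1329 -0.6072  0.1251]
shift now [ 0.0067 -0.6217  0.1241]
```

{"name": "arm_command", "arguments": {"plan": [{"claw": 1, "tx": 0, "ty": -0.02, "tz": 0, "ax": 0, "ay": 0, "az": 0}, {"claw": 1, "tx": 0, "ty": -0.03, "tz": 0, "ax": 0, "ay": 0, "az": 0}, {"claw": 1, "tx": 0, "ty": -0.038, "tz": 0, "ax": 0, "ay": 0, "az": 0}, {"claw": 1, "tx": 0, "ty": -0.038, "tz": 0, "ax": 0, "ay": 0, "az": 0}, {"claw": 1, "tx": 0, "ty": -0.038, "tz": 0, "ax": 0, "ay": 0, "az": 0}, {"claw": 1, "tx": 0, "ty": -0.038, "tz": 0, "ax": 0, "ay": 0, "az": 0}, {"claw": 1, "tx": 0, "ty": -0.038, "tz": 0, "ax": 0, "ay": 0, "az": 0}, {"claw": 1, "tx": 0, "ty": -0.038, "tz": 0, "ax": 0, "ay": 0, "az": 0}, {"claw": 1, "tx": 0, "ty": -0.038, "tz": 0, "ax": 0, "ay": 0, "az": 0}, {"claw": 1, "tx": 0, "ty": -0.038, "tz": 0, "ax": 0, "ay": 0, "az": 0}]}}

```text
clock: 30.1
tcp_pos: [0.4732, 0.059, 0.4918]
orientation: [3.137, 0.166, 0.003]
contact_force: [1.7, 0.4, -1.6]
grip_width: 0.0174
gripper_force: 59.3
```

{"name": "arm_command", "arguments": {"plan": [{"claw": 1, "tx": 0, "ty": -0.038, "tz": 0, "ax": 0, "ay": 0, "az": 0}, {"claw": 1, "tx": 0, "ty": -0.038, "tz": 0, "ax": 0, "ay": 0, "az": 0}, {"claw": 1, "tx": 0, "ty": -0.038, "tz": 0, "ax": 0, "ay": 0, "az": 0}, {"claw": 1, "tx": 0, "ty": -0.038, "tz": 0, "ax": 0, "ay": 0, "az": 0}, {"claw": 1, "tx": 0, "ty": -0.038, "tz": 0, "ax": 0, "ay": 0, "az": 0}, {"claw": 1, "tx": 0, "ty": -0.038, "tz": 0, "ax": 0, "ay": 0, "az": 0}, {"claw": 1, "tx": 0, "ty": -0.02, "tz": 0, "ax": 0, "ay": 0, "az": 0}, {"claw": 1, "tx": 0, "ty": 0, "tz": 0, "ax": 0, "ay": 0, "az": 6.5}, {"claw": 1, "tx": 0, "ty": 0, "tz": 0, "ax": 0, "ay": 0, "az": 6.5}, {"claw": 1, "tx": 0, "ty": 0, "tz": 0, "ax": 0, "ay": 0, "az": 0}]}}

```text
clock: 30.93
tcp_pos: [0.4476, 0.3042, 0.4913]
orientation: [3.135, -0.195, 0.001]
contact_force: [0.5, 0.1, -1.4]
grip_width: 0.0173
gripper_force: 59.3
```

```bash
python3 - <<'E'
from h import *
to([.4526,.3241,.3688]); print(r.get_obs()['joints'])
E
```

```text
t 30.93 tcp [0.4476 0.3042 0.4913] yaw -7.11 down [ 0.0008 -0.0002 -1.    ] F [ 0.5  0.1 -1.4] w 0.0173 g 59.25390064716339
tool shift [ 0.0024 -0.0204  0.1225]
[-0.2154  0.2339 -0.5878  1.7352  0.1385  1.2134 -2.5341]
```

{"name": "arm_command", "arguments": {"plan": [{"claw": 1, "tx": 0.002, "ty": -0.01, "tz": 0, "ax": 0, "ay": 0, "az": 0}, {"claw": 1, "tx": 0, "ty": -0.01, "tz": 0.01, "ax": 0, "ay": 0, "az": 0}, {"claw": 1, "tx": 0, "ty": 0, "tz": 0.02, "ax": 0, "ay": 0, "az": 0}, {"claw": 1, "tx": 0, "ty": 0, "tz": 0.025, "ax": 0, "ay": 0, "az": 0}, {"claw": 1, "tx": 0, "ty": 0, "tz": 0.025, "ax": 0, "ay": 0, "az": 0}, {"claw": 1, "tx": 0, "ty": 0, "tz": 0.025, "ax": 0, "ay": 0, "az": 0}, {"claw": 1, "tx": 0, "ty": 0, "tz": 0.012, "ax": 0, "ay": 0, "az": 0}, {"claw": 1, "tx": 0, "ty": 0, "tz": 0.005, "ax": 0, "ay": 0, "az": 0}, {"claw": 1, "tx": 0, "ty": 0, "tz": 0, "ax": 0, "ay": 0, "az": 0}, {"claw": 1, "tx": 0, "ty": 0, "tz": 0, "ax": 0, "ay": 0, "az": 0}]}}

```text
clock: 31.77
tcp_pos: [0.4527, 0.3243, 0.3694]
orientation: [-3.135, 0.188, -0.001]
contact_force: [0.2, -0.4, -0.1]
grip_width: 0.0174
gripper_force: 59.2
```

```bash
python3 - <<'E'
from h import *
for _ in range(5): r.grab_frame('side')
to([.4526,.3241,.3688]); to([.5122,.3169,.3688])
E
```

```text
t 32.02 tcp [0.4526 0.3239 0.3696] yaw -6.92 down [ 0.0017  0.001  -1.    ] F [ 0.3  0.1 -2.1] w 0.0175 g 59.15156006813049
tool shift [ 0.     -0.0002  0.0008]
t 32.02 tcp [0.4526 0.3239 0.3696] yaw -6.92 down [ 0.0017  0.001  -1.    ] F [ 0.3  0.1 -2.1] w 0.0175 g 59.15156006813049
tool shift [ 0.06   -0.0003  0.0009]
```

{"name": "arm_command", "arguments": {"plan": [{"claw": 1, "tx": 0.005, "ty": 0, "tz": 0, "ax": 0, "ay": 0, "az": 0}, {"claw": 1, "tx": 0.005, "ty": 0, "tz": 0, "ax": 0, "ay": 0, "az": 0}, {"claw": 1, "tx": 0.005, "ty": 0, "tz": 0, "ax": 0, "ay": 0, "az": 0}, {"claw": 1, "tx": 0.005, "ty": 0, "tz": 0, "ax": 0, "ay": 0, "az": 0}, {"claw": 1, "tx": 0.005, "ty": 0, "tz": 0, "ax": 0, "ay": 0, "az": 0}, {"claw": 1, "tx": 0.005, "ty": 0, "tz": 0, "ax": 0, "ay": 0, "az": 0}, {"claw": 1, "tx": 0.005, "ty": 0, "tz": 0, "ax": 0, "ay": 0, "az": 0}, {"claw": 1, "tx": 0, "ty": 0, "tz": 0, "ax": 0, "ay": 0, "az": 0}, {"claw": 1, "tx": 0, "ty": 0, "tz": 0, "ax": 0, "ay": 0, "az": 0}, {"claw": 1, "tx": 0, "ty": 0, "tz": 0, "ax": 0, "ay": 0, "az": 0}]}}

```text
clock: 32.85
tcp_pos: [0.4869, 0.3195, 0.3684]
orientation: [3.136, -0.189, -0.001]
contact_force: [-0.1, 0.1, -1.7]
grip_width: 0.0172
gripper_force: 59.2
```

{"name": "arm_command", "arguments": {"plan": [{"claw": 1, "tx": 0.005, "ty": 0, "tz": 0, "ax": 0, "ay": 0, "az": 0}, {"claw": 1, "tx": 0.005, "ty": 0, "tz": 0, "ax": 0, "ay": 0, "az": 0}, {"claw": 1, "tx": 0.005, "ty": 0, "tz": 0, "ax": 0, "ay": 0, "az": 0}, {"claw": 1, "tx": 0.005, "ty": 0, "tz": 0, "ax": 0, "ay": 0, "az": 0}, {"claw": 1, "tx": 0.005, "ty": 0, "tz": 0, "ax": 0, "ay": 0, "az": 0}, {"claw": 1, "tx": 0, "ty": 0, "tz": 0, "ax": 0, "ay": 0, "az": 0}, {"claw": 1, "tx": 0, "ty": 0, "tz": 0, "ax": 0, "ay": 0, "az": 0}, {"claw": 1, "tx": 0, "ty": 0, "tz": 0, "ax": 0, "ay": 0, "az": 0}, {"claw": 1, "tx": 0, "ty": 0, "tz": 0, "ax": 0, "ay": 0, "az": 0}, {"claw": 1, "tx": 0, "ty": 0, "tz": 0, "ax": 0, "ay": 0, "az": 0}]}}

```text
clock: 33.68
tcp_pos: [0.5116, 0.3166, 0.3685]
orientation: [3.136, -0.189, -0.0]
contact_force: [-0.0, 0.1, -2.0]
grip_width: 0.0175
gripper_force: 59.2
```

```bash
python3 - <<'E'
from h import *
to([.5122,.3169,.3608])
E
```

```text
t 33.68 tcp [0.5116 0.3166 0.3685] yaw -6.9 down [-0. -0. -1.] F [-0.   0.1 -2. ] w 0.0175 g 59.246386885643005
tool shift [ 0.0005 -0.0004  0.0077]
```

Entered freely; lower gently onto the tines.

{"name": "arm_command", "arguments": {"plan": [{"claw": 1, "tx": 0.0005, "ty": -0.0004, "tz": 0.001, "ax": 0, "ay": 0, "az": 0}, {"claw": 1, "tx": 0, "ty": 0, "tz": 0.001, "ax": 0, "ay": 0, "az": 0}, {"claw": 1, "tx": 0, "ty": 0, "tz": 0.001, "ax": 0, "ay": 0, "az": 0}, {"claw": 1, "tx": 0, "ty": 0, "tz": 0.001, "ax": 0, "ay": 0, "az": 0}, {"claw": 1, "tx": 0, "ty": 0, "tz": 0.001, "ax": 0, "ay": 0, "az": 0}, {"claw": 1, "tx": 0, "ty": 0, "tz": 0.001, "ax": 0, "ay": 0, "az": 0}, {"claw": 1, "tx": 0, "ty": 0, "tz": 0.001, "ax": 0, "ay": 0, "az": 0}, {"claw": 1, "tx": 0, "ty": 0, "tz": 0, "ax": 0, "ay": 0, "az": 0}, {"claw": 1, "tx": 0, "ty": 0, "tz": 0, "ax": 0, "ay": 0, "az": 0}, {"claw": 1, "tx": 0, "ty": 0, "tz": 0, "ax": 0, "ay": 0, "az": 0}]}}

```text
clock: 34.52
tcp_pos: [0.5125, 0.3168, 0.3615]
orientation: [3.136, -0.19, 0.0]
contact_force: [-0.1, 0.1, -1.4]
grip_width: 0.0176
gripper_force: 59.2
```

{"name": "arm_command", "arguments": {"plan": [{"claw": 1, "tx": 0, "ty": 0, "tz": 0.0005, "ax": 0, "ay": 0, "az": 0}, {"claw": 1, "tx": 0, "ty": 0, "tz": 0.0005, "ax": 0, "ay": 0, "az": 0}, {"claw": 1, "tx": 0, "ty": 0, "tz": 0, "ax": 0, "ay": 0, "az": 0}, {"claw": 1, "tx": 0, "ty": 0, "tz": 0, "ax": 0, "ay": 0, "az": 0}, {"claw": 1, "tx": 0, "ty": 0, "tz": 0, "ax": 0, "ay": 0, "az": 0}, {"claw": 1, "tx": 0, "ty": 0, "tz": 0, "ax": 0, "ay": 0, "az": 0}, {"claw": 1, "tx": 0, "ty": 0, "tz": 0, "ax": 0, "ay": 0, "az": 0}, {"claw": 1, "tx": 0, "ty": 0, "tz": 0, "ax": 0, "ay": 0, "az": 0}, {"claw": 1, "tx": 0, "ty": 0, "tz": 0, "ax": 0, "ay": 0, "az": 0}, {"claw": 1, "tx": 0, "ty": 0, "tz": 0, "ax": 0, "ay": 0, "az": 0}]}}

```text
clock: 35.35
tcp_pos: [0.5125, 0.3168, 0.3608]
orientation: [-3.136, 0.19, -0.0]
contact_force: [-1.6, -1.3, 4.1]
grip_width: 0.0176
gripper_force: 59.9
```

{"name": "arm_command", "arguments": {"plan": [{"claw": 0.75, "tx": 0, "ty": 0, "tz": 0, "ax": 0, "ay": 0, "az": 0}, {"claw": 0.7, "tx": 0, "ty": 0, "tz": 0, "ax": 0, "ay": 0, "az": 0}, {"claw": 0.65, "tx": 0, "ty": 0, "tz": 0, "ax": 0, "ay": 0, "az": 0}, {"claw": 0.6, "tx": 0, "ty": 0, "tz": 0, "ax": 0, "ay": 0, "az": 0}, {"claw": 0.5, "tx": 0, "ty": 0, "tz": 0, "ax": 0, "ay": 0, "az": 0}, {"claw": 0.4, "tx": 0, "ty": 0, "tz": 0, "ax": 0, "ay": 0, "az": 0}, {"claw": 0.4, "tx": 0, "ty": 0, "tz": 0, "ax": 0, "ay": 0, "az": 0}, {"claw": 0.4, "tx": 0, "ty": 0, "tz": 0, "ax": 0, "ay": 0, "az": 0}, {"claw": 0.4, "tx": 0, "ty": 0, "tz": 0, "ax": 0, "ay": 0, "az": 0}, {"claw": 0.4, "tx": 0, "ty": 0, "tz": 0, "ax": 0, "ay": 0, "az": 0}]}}

```text
clock: 36.18
tcp_pos: [0.5125, 0.3167, 0.3605]
orientation: [-3.136, 0.19, -0.0]
contact_force: [1.4, 0.6, -0.4]
grip_width: 0.051
gripper_force: 0.0
```

{"name": "arm_command", "arguments": {"plan": [{"claw": 0.4, "tx": 0, "ty": 0, "tz": -0.005, "ax": 0, "ay": 0, "az": 0}, {"claw": 0.4, "tx": 0, "ty": 0, "tz": -0.01, "ax": 0, "ay": 0, "az": 0}, {"claw": 0.4, "tx": 0, "ty": 0, "tz": -0.015, "ax": 0, "ay": 0, "az": 0}, {"claw": 0.4, "tx": 0, "ty": 0, "tz": -0.02, "ax": 0, "ay": 0, "az": 0}, {"claw": 0.4, "tx": 0, "ty": 0, "tz": -0.02, "ax": 0, "ay": 0, "az": 0}, {"claw": 0.4, "tx": 0, "ty": 0, "tz": -0.02, "ax": 0, "ay": 0, "az": 0}, {"claw": 0.4, "tx": 0, "ty": 0, "tz": -0.02, "ax": 0, "ay": 0, "az": 0}, {"claw": 0.4, "tx": 0, "ty": 0, "tz": -0.02, "ax": 0, "ay": 0, "az": 0}, {"claw": 0.4, "tx": 0, "ty": 0, "tz": -0.01, "ax": 0, "ay": 0, "az": 0}, {"claw": 0.4, "tx": 0, "ty": 0, "tz": 0, "ax": 0, "ay": 0, "az": 0}]}}

```text
clock: 37.02
tcp_pos: [0.5125, 0.3173, 0.5039]
orientation: [-3.133, 0.189, -0.007]
contact_force: [-0.6, -0.8, -0.5]
grip_width: 0.0511
gripper_force: 0.0
```

```bash
python3 - <<'E'
from h import *
st(); s=r.grab_frame('side')
cv2.imwrite('pics/s6.png',cv2.resize(s[150:430,200:460,::-1],None,fx=2.1,fy=2.1,interpolation=cv2.INTER_CUBIC))
E
```

```text
t 37.02 tcp [0.5125 0.3173 0.5039] yaw -6.92 down [ 0.0045  0.003  -1.    ] F [-0.6 -0.8 -0.5] w 0.0511 g 0.0
```

View pics/s6.png

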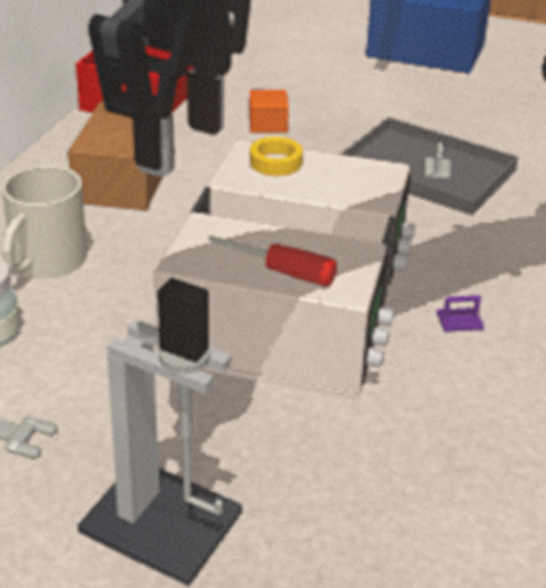

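The picture shows the retriever hanging in its stand at (185,330) and the eye standing in the tray at (437,162). The gripper is clear and everything else is where it was.

```bash
python3 -c "
from bench import r
print(r.hand_in())"
```

```text
the job is handed in; nothing more can be done
None
```

The steel eye stands on its base in the grey tray, unhooked, the retriever hangs back in its stand, nothing else was seen to have moved, and the job was handed in at about 37 s.

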